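# Lock the trimming knife in its safety block

### The arm

A 6-joint arm with a two-finger parallel gripper is mounted at the origin on the work surface. World frame = base frame: x ahead of the robot, y to its left, z up, the work surface at z = 0. Lengths are in m, angles in rad, forces in N, time in s.
With the tool pointing down it reaches from about 0.25 to 0.725 m from the base axis. Payload 4 kg.
Tool frame: the origin (TCP) lies at the very end of the fingers, on their centre line; the grasp point (between the pads) lies 19 mm behind it; z points along the fingers, y is the direction in which the jaws open and shut (so a half turn about z gives the same grasp; the last joint's range is limited). The gripper opens to 85 mm and grips with 20 to 120 N. Pads are 22 mm wide; open, the fingers measure 114 mm over their backs; the gripper's body (76 mm by 85 mm) begins 54 mm behind the grasp point. The pads swing forward as they close: fully open they stand 13 mm farther back than shut.
Start: joints at [-1.135, 0.241, 0.005, 1.335, 0, 1.571], TCP at [0.211, -0.453, 0.231] pointing down, gripper open.
Joint ranges: [-2.72, 2.72], [-1.05, 1.87], [-1.09, 1.28], [-1.99, 2.15], [-1.42, 1.44], [-3.14, 3.14]. Speed limits (rad/s): [2.79, 2.79, 3.14, 3.14, 3.14, 3.14].

### API

Orientations are given as [roll, pitch, yaw] about the fixed x, y, z axes, in that order (R = Rz(yaw) Ry(pitch) Rx(roll)).
In Python, from cell import manip gives the robot as it stands.
- The arm moves only by the tool send_rows, never from a script. Its argument "series" is a list of rows, each a list of 3 entries, a list of its own where there are three numbers: the turn, a rotation vector about the tool's x, y, z in degrees, then the shift along the tool's x, y, z in mm, then the gripper's target within -1 to 1 (fully open at 1, half-way at 0, shut at -1). In form: [[[wx, wy, wz], [x, y, z], fingers], ...]. A call has 1 to 20 rows; each row shifts and turns the commanded pose from where the row before left it, along the tool's axes as they then stand; what a row does not reach is not made up. A row lasts 1/12 s, in which the tool goes at most 41.7 mm and 7.16 degrees, less where a joint would pass 70% of its speed; a pose out of reach is approached as far as the arm can. A call with a gripper value outside its range is refused whole. The fingers move at their own pace and stop on an object; "squeeze" is the grip in N (left out, the last holds). Time passes only in rows, so rows that do not move let the fingers close. It gives the time, the measured TCP pose, the force and the opening at its end, in the units of the state.
- manip.state(): the state, without advancing time (a new reading comes with each control period).
- manip.grab_frame(name): name is "scene" or "top" or "wrist"; returns a dict with "frame" (400x640x3 uint8, blue, green, red), "fx", "fy", "cx", "cy" (pixels), "eye" and "attitude" of the camera in the world. Camera axes: x right, y down, z forward; pixel columns grow to the right and rows downward; lengths in m; the calibration is good to about 2 mm. A picture is of the moment at which its call begins. There is no depth.
- manip.finish_job(): hands the job in, once; it reports no verdict.
The state is a dict: "time": time; "qpos": joint angles; "joint_vel": joint speeds; "effort": joint torques, N m; "tool_pos": TCP position; "orientation": TCP orientation; "wrist_force": force on the tool from outside, world axes, zero at the start; "wrist_torque": the same for the moment, N m; "opening": opening from 0.0 (shut) to 1.0 (fully open).
Only numpy, scipy, OpenCV 4.12 (cv2) and the standard library are available. Lean on these libraries where they do the work, as an engineer would, in place of code of your own. Each camera call takes 0.05 s, during which the arm holds its last target.

### The job

Put the trimming knife away in its safety block: slide the keeper fully open, slide the knife blade first into the orange sleeve until it is fully home, and slide the keeper fully shut behind its handle. Then lock the keeper by standing the yellow-headed pin in the block's pin hole, right down to the bottom. Leave the other things on the bench where they are.

Things in the scene. Friction and masses are not known exactly. Their poses are not given: they have to be found in the camera images.
- case: Wooden knife block fixed to the bench, long axis x, deck 36 mm above the bench, 80 mm wide, x -90 to +160 mm. Orange blade sleeve on it at x +46 to +160 (top 62.5 mm up), open toward -x; keeper track at x -90 to -45, there y -40 to +105 mm. Origin: on the bench under the middle of the homed knife's handle. x = direction the knife slides in, y (left of x) = keeper opens, z up
- home (a point): Where the knife's origin lies when it is fully home: on the deck, 36 mm above the bench, at x +1, y 0 mm of the block; the knife then points along the block's x, handle resting on the deck and its shoulder against the sleeve mouth
- mouth (a point): Middle of the sleeve's mouth, 52 mm above the bench, at x +46, y 0 mm of the block; axes as the block's. The slot is 48 mm wide (y -24 to +24), 8.5 mm high (48 to 56.5 mm above the bench), 110 mm deep along x
- keeper (a joint): Keeper: steel bar 26 (x) x 50 (y) x 20 mm high with a red upright grip; slides along the block's y. 0 m = shut, bar centred about 7 mm behind the homed knife's handle; 0.065 m = fully open, at its stop. Friction about 1.5 N, stays where left. Starts shut or partly so, barring the knife's way; open it covers the pin hole
- keeper_grip (a point): Top centre of the keeper's red grip, 99.5 mm above the bench, at x -65.5 mm, y = joint value, of the block. Grip 16 x 16 mm square, rising 42 mm from the bar, whose top is 57.5 mm above the bench; axes as the block's
- pin_hole (a point): Mouth of the brass-rimmed pin hole in the keeper track, 36 mm above the bench, at x -67.5, y +51.5 mm of the block; 18 mm wide with a 3 mm chamfer, 30 mm deep (floor 6 mm above the bench). Free only when the keeper is shut; the pin in it keeps the keeper from opening
- knife: Trimming knife lying on its handle, 190 mm long, about 220 g. Origin: centre of the handle's underside; x toward the tip, z up. Wooden handle 90 (x -45 to +45) x 24 (y) x 32 mm high, brass ferrule. Steel blade x +45 to +145, 44 mm wide (34 over the last 15 mm), 5 mm thick, its middle 16 mm above the handle's underside. Balances at about x +25 mm
- pin: Locking pin standing upright in its rest, 140 mm long, 120 g. Origin: centre of its lower end; z along the pin to its head. Round steel shaft 16 mm across with tapered foot, up to 105 mm; above it (104 to 140 mm) a yellow square head 24 x 24 mm, sides along the pin's x and y
- pin_tip (a point): Centre of the lower end of the pin
- pin_rest: Grey block 70 x 70 x 40 mm fixed to the bench, with an 18 mm hole 34 mm deep in its middle, in which the pin stands at the start (its lower end 6 mm above the bench). Origin: centre of the underside
- cone: Bystander, to be left alone: red glue-nozzle cone standing on the bench, 84 mm across its foot, 178 mm tall. Origin: middle of its underside
- tub: Bystander, to be left alone: white round glue tub with a white screw lid, 90 mm across, 110 mm tall. Origin: middle of its underside
- brush: Bystander, to be left alone: flat glue brush lying on the bench, 190 mm long. Origin: underside of the tool, about mid-length
- hammer: Bystander, to be left alone: small hammer lying on the bench, 260 mm long. Origin: underside of the tool, about mid-length
- heel: Bystander, to be left alone: black rubber heel block with a cork-coloured top, about 75 x 60 x 25 mm. Origin: middle of its underside
There are look-alikes about, which are no part of the job. What is shaped like the knife but blue, green or purple is not meant.

How it is judged:
On the way, in this order (a step that is already met when the one before it is completed fails the run):
1. the keeper is slid fully open (value of joint keeper above 0.055 m), for 0.2 s.
2. the knife is fully home in the sleeve (x of knife in the frame of case between -0.008 and 0.006 m and y of knife in the frame of case between -0.007 and 0.007 m and z of knife in the frame of case between 0.03 and 0.042 m and angle between the x axis of knife and the x axis of case, either way round below 0.1 rad and angle between knife's own z axis and vertical below 0.12 rad), for 0.2 s.
3. the keeper is shut behind the home knife (all of step 2 and value of joint keeper below 0.008 m), for 0.2 s.
At the end, for the whole second after the job is handed in: The knife lies in the sleeve within 8 mm of fully home, within 7 mm of the centre line and level; the keeper is shut to within 8 mm; the pin stands in the block's pin hole at least 22 mm deep (hole 30 mm), within 6 mm of its centre and upright within 8 degrees; knife and pin at rest (all of step 3 and horizontal distance between pin_tip and pin_hole below 0.006 m and z of pin_tip in the frame of pin_hole below -0.022 m and angle between pin's own z axis and vertical below 0.14 rad and linear speed of each of knife, pin below 0.02 m/s); the robot touches nothing.
It fails at once if another thing on the bench (cone, tub, brush, hammer, or heel) is moved by more than 30 mm (distance of any of cone, tub, brush, hammer, heel from where it was at the start of the episode above 0.03 m).
It also fails if it takes over 72 s, if anything falls off the work surface, if the arm or the gripper's body presses on something with over 40 N, if the wrist force passes 120 N, or if a joint passes its speed limit or range.

## Working session

There is one attempt and no reset: what is moved stays moved. The work goes in short steps, Python scripts to look and compute and a tool call to move; the robot and the scene stay as the last step left them, time stands still between calls to the robot, and variables do not carry over. Pictures are saved under pics/ and viewed, and the job is handed in when it is done.

Besides the shell and the picture viewer there is one more tool, called after "Emit:" as name(argument=value, ...), one argument or row to a line, values as JSON. send_rows: Moves the arm, as the interface text tells. Its arguments: {"type":"object","properties":{"series":{"type":"array","items":{"type":"array"}},"squeeze":{"type":"number"}},"required":["series"]}

```bash
ls; mkdir -p pics; python3 - <<'E'
from cell import manip
import cv2
for n in ("scene","top","wrist"):
    d=manip.grab_frame(n); cv2.imwrite(f"pics/a_{n}.png",d["frame"])
    print(n,[round(float(d[k]),2) for k in("fx","fy","cx","cy")],d["eye"],d["attitude"])
print(manip.state())
E
```

```text
pics
scene [481.44, 481.44, 324.53, 196.93] [ 1.05810535 -0.03200332  1.09696009] [-2.62134584  0.01177209  1.56729338]
top [518.61, 518.61, 323.68, 199.41] [ 0.23574218 -0.02262925  1.61637647] [-2.97109944  0.00817817 -1.57662518]
wrist [351.42, 351.42, 314.04, 193.33] [ 0.27315669 -0.42323728  0.37366471] [ 2.87028403e+00  1.73064859e-03 -1.13460441e+00]
{'time': 0.15, 'qpos': array([-1.13498286e+00,  2.41247748e-01,  4.03729481e-03,  1.33520827e+00,
        8.55833336e-06,  1.57076991e+00]), 'joint_vel': array([-2.65399967e-04, -1.67861739e-03,  4.99902411e-03,  2.81812214e-03,
        6.44413127e-05,  3.62734251e-04]), 'effort': array([ 2.94012934e-04, -3.72634864e+01,  2.52638358e+01,  1.23544966e-02,
        5.49830773e-06, -6.50648815e-06]), 'tool_pos': array([ 0.21087333, -0.45282641,  0.23061494]), 'orientation': array([-3.13997026e+00, -8.60117706e-06,  4.35839872e-01]), 'wrist_force': array([ 1.14975879, -0.35809913, -0.72238876]), 'wrist_torque': array([-0.01061827, -0.01006537,  0.00333564]), 'opening': 0.9998973199485577}
```

View pics/a_scene.png

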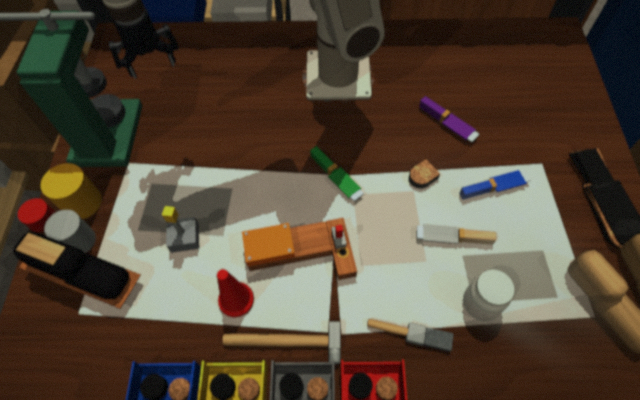

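View pics/a_top.png

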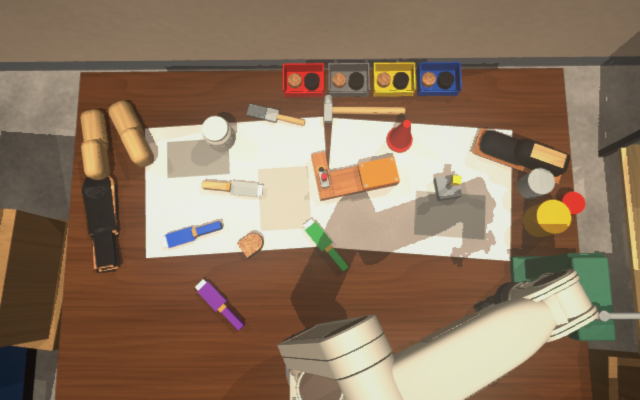

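View pics/a_wrist.png

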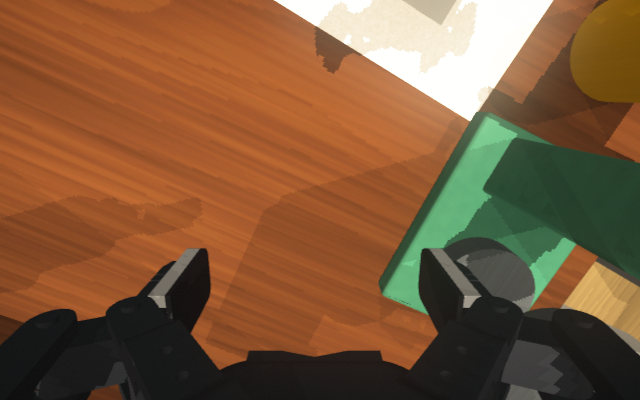

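```bash
cat > h.py <<'E'
import numpy as np, cv2
from cell import manip
from scipy.spatial.transform import Rotation as R
def RR(a): return R.from_euler('xyz',a).as_matrix()
def ray(d,u,v):
    r=RR(d["attitude"])@np.array([(u-d["cx"])/d["fx"],(v-d["cy"])/d["fy"],1.0]); return np.array(d["eye"]),r
def onz(d,u,v,z):
    e,r=ray(d,u,v); return e+r*(z-e[2])/r[2]
def proj(d,p):
    c=RR(d["attitude"]).T@(np.array(p)-d["eye"]); return d["cx"]+d["fx"]*c[0]/c[2], d["cy"]+d["fy"]*c[1]/c[2]
def crop(d,u0,v0,u1,v1,s,name):
    im=d["frame"][v0:v1,u0:u1]; cv2.imwrite("pics/"+name,cv2.resize(im,None,fx=s,fy=s,interpolation=cv2.INTER_CUBIC))
E
python3 - <<'E'
from h import *
d=manip.grab_frame("top")
crop(d,190,90,290,210,6,"b1.png"[:0]+"b_knife.png"); crop(d,290,110,480,220,4,"b_case.png")
d=manip.grab_frame("scene")
crop(d,150,190,370,320,3,"b_scase.png");crop(d,400,210,510,260,6,"b_sknife.png")
E
```

```text
(no output)
```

View pics/b_knife.png

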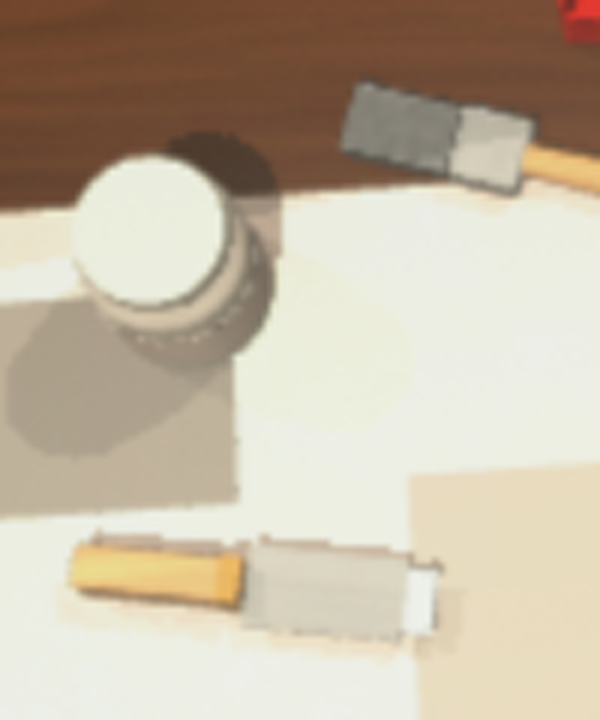

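View pics/b_case.png

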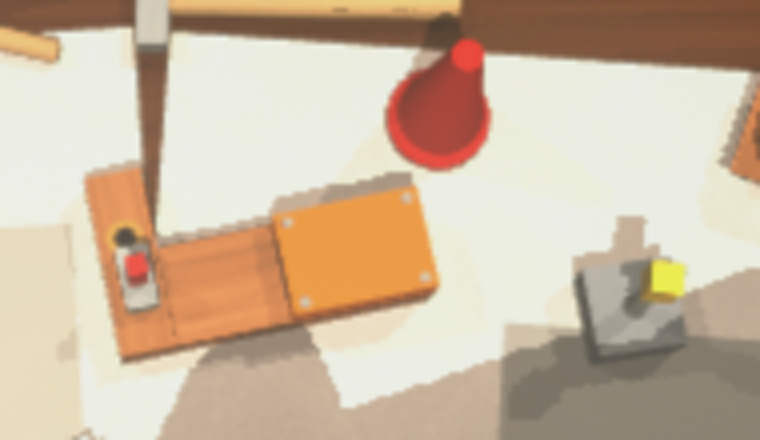

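View pics/b_scase.png

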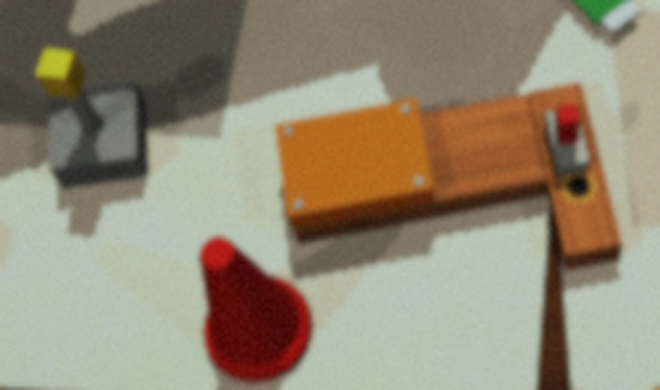

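View pics/b_sknife.png

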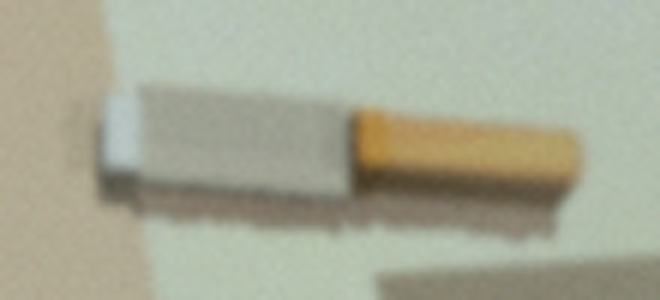

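```bash
cat > fit.py <<'E'
from h import *
from scipy.optimize import least_squares
T=manip.grab_frame("top"); S=manip.grab_frame("scene")
def t4(p): return (p[0]+.5)/4-.5+290,(p[1]+.5)/4-.5+110
def s3(p): return (p[0]+.5)/3-.5+150,(p[1]+.5)/3-.5+190
obs=[]
for p,q in [((272,213),(46,40,62.5)),((413,186),(160,40,62.5)),((437,286),(160,-40,62.5)),((295,316),(46,-40,62.5)),((86,175),(-90,105,36)),((140,162),(-45,105,36)),((122,357),(-90,-40,36)),((124,238),(-67.5,51.5,36))]: obs.append((T,t4(p),q))
for p,q in [((277,125),(160,-40,62.5)),((415,100),(46,-40,62.5)),((433,187),(46,40,62.5)),((291,217),(160,40,62.5)),((580,84),(-90,-40,36)),((620,245),(-90,105,36)),((567,253),(-45,105,36)),((578,186),(-67.5,51.5,36))]: obs.append((S,s3(p),q))
def W(x,q):
    c,s=np.cos(x[2]),np.sin(x[2]); q=np.array(q)/1000
    return np.array([x[0]+c*q[0]-s*q[1],x[1]+s*q[0]+c*q[1],q[2]])
def f(x,o=obs): return np.concatenate([np.array(proj(d,W(x,q)))-p for d,p,q in o])
for name,o in(("both",obs),("top",obs[:8]),("scene",obs[8:])):
    r=least_squares(f,[0.3,-0.05,-1.4],args=(o,)); print(name,r.x.round(4),np.degrees(r.x[2]).round(2)); 
    print(r.fun.reshape(-1,2).round(1).tolist())
# grip top
for d,p in((T,t4((136,266))),(S,s3((568,107)))): print("grip",onz(d,*p,0.0995).round(4))
r=least_squares(f,[0.3,-0.05,-1.4]); x=r.x
for j in(0,10,20,30,40): print(j,W(x,(-65.5,j,99.5)).round(4))
def t6(p): return (p[0]+.5)/6-.5+190,(p[1]+.5)/6-.5+90
def s6(p): return (p[0]+.5)/6-.5+400,(p[1]+.5)/6-.5+210
# knife top of handle z=.032: 
for n,p in(("hl",(76,545)),("hl2",(72,590)),("hr",(240,552)),("hr2",(237,605))): print("T",n,onz(T,*t6(p),.032).round(4))
for n,p in(("bl",(248,541)),("bl2",(245,628)),("tip",(440,568)),("tip2",(435,633))): print("T",n,onz(T,*t6(p),.0185).round(4))
for n,p in(("h end",(578,128)),("hend2",(578,180)),("f",(360,110)),("f2",(360,168))): print("S",n,onz(S,*s6(p),.032).round(4))
for n,p in(("b",(355,103)),("b2",(352,194)),("tip",(104,96)),("tip2",(102,172)),("sh",(138,86)),("sh2",(138,190))): print("S",n,onz(S,*s6(p),.0185).round(4))
# pin head top z=.146
for d,ps in((T,[t4(p) for p in((652,260),(686,265),(680,300),(643,295))]),): 
    for p in ps: print("pinhead",onz(d,*p,.146).round(4))
for d,p in((S,s3((60,60))),): print("pinhead S",onz(d,*p,.146).round(4))
for p in((577,270),(683,264),(687,344),(595,360)): print("rest",onz(T,*t4(p),.04).round(4))
for p in((47,97),(138,85),(143,167),(55,175)): print("restS",onz(S,*s3(p),.04).round(4))
print("cone tip",onz(T,*t4((467,55)),.178),onz(S,*s3((218,253)),.178))
E
python3 fit.py
```

```text
both [ 0.566  -0.0771 -1.3731] -78.67
[[-0.7, 0.7], [0.2, 0.1], [0.1, 0.0], [-0.9, 0.0], [-1.4, 1.1], [-0.9, 1.5], [-1.2, 0.2], [-0.5, 0.2], [-1.1, 0.1], [0.1, -0.3], [-0.3, 0.8], [-1.8, 0.2], [0.0, -0.3], [0.3, 0.2], [-0.9, 1.2], [-0.1, 0.9]]
top [ 0.5677 -0.0789 -1.3799] -79.07
[[-0.0, 0.3], [1.0, -0.1], [0.7, -0.1], [-0.3, -0.4], [-0.7, 0.4], [-0.1, 0.9], [-0.7, -0.5], [0.2, -0.5]]
scene [ 0.565  -0.0761 -1.3686] -78.41
[[-0.7, 0.0], [0.4, -0.6], [0.2, 0.5], [-1.2, 0.0], [0.3, -0.8], [0.9, -0.5], [-0.3, 0.7], [0.4, 0.3]]
grip [ 0.5676 -0.012   0.0995]
grip [ 0.5625 -0.0086  0.0995]
0 [ 0.5532 -0.0129  0.0995]
10 [ 0.563  -0.0109  0.0995]
20 [ 0.5728 -0.009   0.0995]
30 [ 0.5826 -0.007   0.0995]
40 [ 0.5924 -0.005   0.0995]
T hl [0.5716 0.368  0.032 ]
T hl2 [0.5477 0.3692 0.032 ]
T hr [0.5672 0.2823 0.032 ]
T hr2 [0.5391 0.2832 0.032 ]
T bl [0.5759 0.2808 0.0185]
T bl2 [0.5295 0.2813 0.0185]
T tip [0.5607 0.1797 0.0185]
T tip2 [0.5261 0.1818 0.0185]
S h end [0.5477 0.3753 0.032 ]
S hend2 [0.5709 0.3711 0.032 ]
S f [0.5388 0.2881 0.032 ]
S f2 [0.5648 0.2844 0.032 ]
S b [0.529  0.2906 0.0185]
S b2 [0.5701 0.2835 0.0185]
S tip [0.5248 0.1873 0.0185]
S tip2 [0.5594 0.183  0.0185]
S sh [0.5203 0.2018 0.0185]
S sh2 [0.5676 0.1969 0.0185]
pinhead [ 0.5591 -0.3858  0.146 ]
pinhead [ 0.5552 -0.4102  0.146 ]
pinhead [ 0.5294 -0.4045  0.146 ]
pinhead [ 0.5333 -0.3781  0.146 ]
pinhead S [ 0.5427 -0.3902  0.146 ]
rest [ 0.5749 -0.3536  0.04  ]
rest [ 0.579  -0.4358  0.04  ]
rest [ 0.516  -0.4357  0.04  ]
rest [ 0.504  -0.3644  0.04  ]
restS [ 0.5198 -0.4355  0.04  ]
restS [ 0.5094 -0.3618  0.04  ]
restS [ 0.5833 -0.3482  0.04  ]
restS [ 0.5896 -0.4178  0.04  ]
cone tip [ 0.70417977 -0.25206131  0.178     ] [ 0.70892199 -0.24810895  0.178     ]
```

Emit:
send_rows(
  series=[
    [[0, 0, -6.36], [0, 0, 0], 1],
    [[0, 0, -6.36], [0, 0, 0], 1],
    [[0, 0, -6.36], [0, 0, 0], 1],
    [[0, 0, -6.36], [0, 0, 0], 1],
    [[0, 0, -6.36], [0, 0, 0], 1],
    [[0, 0, -6.36], [0, 0, 0], 1],
    [[0, 0, -6.36], [0, 0, 0], 1],
    [[0, 0, -6.36], [0, 0, 0], 1],
    [[0, 0, -6.36], [0, 0, 0], 1],
    [[0, 0, -6.36], [0, 0, 0], 1],
    [[0, 0, -6.36], [0, 0, 0], 1],
    [[0, 0, -6.36], [0, 0, 0], 1],
    [[0, 0, 0], [25, 30, 0], 1],
    [[0, 0, 0], [25, 30, 0], 1],
    [[0, 0, 0], [25, 30, 0], 1],
    [[0, 0, 0], [25, 30, 0], 1],
    [[0, 0, 0], [25, 30, 0], 1],
    [[0, 0, 0], [25, 30, 0], 1],
    [[0, 0, 0], [25, 30, 0], 1],
    [[0, 0, 0], [25, 30, 0], 1],
  ],
)

```text
time: 2.02
tool_pos: [0.4081, -0.2085, 0.2316]
orientation: [3.141, 0.0, 1.768]
wrist_force: [0.2, -0.8, -0.7]
opening: 1.001
```

Emit:
send_rows(
  series=[
    [[0, 0, 0], [28, 32, 0], 1],
    [[0, 0, 0], [28, 32, 0], 1],
    [[0, 0, 0], [28, 32, 0], 1],
    [[0, 0, 0], [28, 32, 0], 1],
    [[0, 0, 0], [28, 32, 0], 1],
    [[0, 0, 0], [25, 34, 0], 1],
    [[0, 0, 0], [0, 0, 0], 1],
    [[0, 0, 0], [0, 0, 0], 1],
  ],
)

```text
time: 2.68
tool_pos: [0.5631, -0.0121, 0.2302]
orientation: [-3.14, -0.0, 1.772]
wrist_force: [-0.3, 0.2, -0.5]
opening: 0.997
```

```bash
python3 - <<'E'
from h import *
d=manip.grab_frame("wrist"); cv2.imwrite("pics/c_w.png",d["frame"])
s=manip.state(); print(s["tool_pos"],np.degrees(s["orientation"]),s["time"],d["eye"],d["attitude"])
E
```

```text
[ 0.56215657 -0.01343329  0.2305271 ] [-1.79902393e+02  1.49170683e-04  1.01397816e+02] 2.7333 [0.55039007 0.05550467 0.37338904] [2.87021606e+00 1.25014097e-03 2.01490966e-01]
```

View pics/c_w.png

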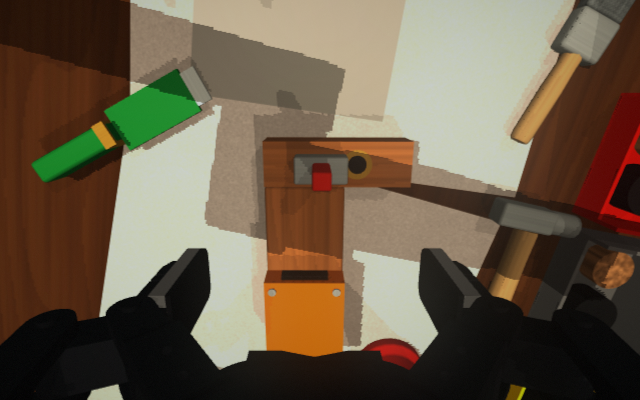

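```bash
python3 - <<'E'
import cv2
im=cv2.imread("pics/c_w.png")[125:300,250:425]
cv2.imwrite("pics/c_z.png",cv2.resize(im,None,fx=3.4,fy=3.4,interpolation=cv2.INTER_CUBIC))
E
```

```text
(no output)
```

View pics/c_z.png

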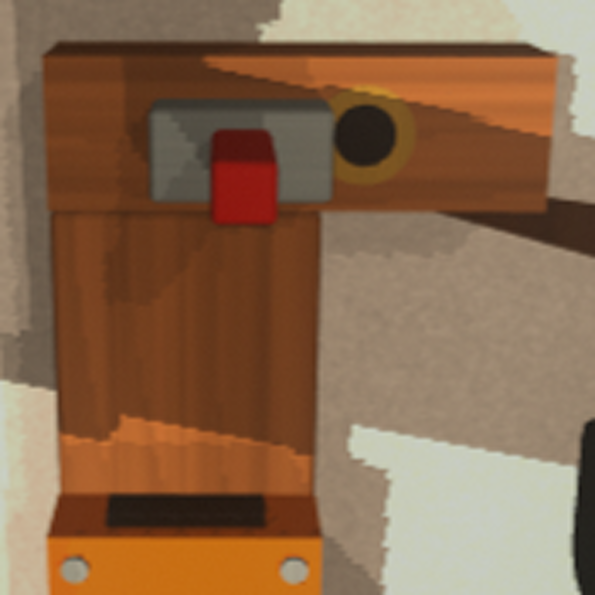

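```bash
cat > fw.py <<'E'
from h import *
from scipy.optimize import least_squares
d=manip.grab_frame("wrist")
z=lambda p:((p[0]+.5)/3.4-.5+250,(p[1]+.5)/3.4-.5+125)
o=[(z(p),q) for p,q in [((44,55),(-90,-40,36)),((556,56),(-90,105,36)),((546,212),(-45,105,36)),((50,210),(-45,-40,36)),((366,135),(-67.5,51.5,36)),((48,538),(46,-40,62.5)),((322,538),(46,40,62.5)),((58,494),(46,-40,36)),((315,494),(46,40,36)),((107,512),(46,-24,52)),((265,512),(46,24,52))]]
def W(x,q):
    c,s=np.cos(x[2]),np.sin(x[2]); q=np.array(q)/1000
    return np.array([x[0]+c*q[0]-s*q[1],x[1]+s*q[0]+c*q[1],q[2]])
f=lambda x:np.concatenate([np.array(proj(d,W(x,q)))-p for p,q in o])
r=least_squares(f,[.566,-.077,-1.373]); x=r.x
print(x.round(4),np.degrees(x[2]),r.fun.reshape(-1,2).round(1).tolist())
g=onz(d,*z((244,197)),.0995); c,s=np.cos(x[2]),np.sin(x[2])
l=g[:2]-x[:2]; print("grip",g,"in case",c*l[0]+s*l[1],-s*l[0]+c*l[1])
E
python3 fw.py
```

```text
[ 0.5657 -0.077  -1.3745] -78.75197079234384 [[-0.2, -0.1], [0.6, 0.1], [-0.0, -0.3], [-0.3, -0.2], [-0.2, -0.2], [-0.2, -0.8], [0.1, -0.6], [0.3, -0.7], [0.1, -0.4], [-0.4, 1.6], [0.3, 1.7]]
grip [ 0.56841704 -0.01070273  0.0995    ] in case -0.06451435759830632 0.015577291037737874
```

Emit:
send_rows(
  series=[
    [[0, 0, 0], [1.4, 6.6, 20], 1],
    [[0, 0, 0], [0, 0, 28], 1],
    [[0, 0, 0], [0, 0, 28], 1],
    [[0, 0, 0], [0, 0, 28], 1],
    [[0, 0, 0], [0, 0, 28], 1],
    [[0, 0, 0], [0, 0, 18], 1],
    [[0, 0, 0], [0, 0, 10], 1],
    [[0, 0, 0], [0, 0, 0], -1],
    [[0, 0, 0], [0, 0, 0], -1],
    [[0, 0, 0], [0, 0, 0], -1],
    [[0, 0, 0], [0, 0, 0], -1],
    [[0, 0, 0], [0, 0, 0], -1],
    [[0, 0, 0], [0, 0, 0], -1],
    [[0, 0, 0], [0, 0, 0], -1],
    [[0, 0, 0], [0, 0, 0], -1],
    [[0, 0, 0], [0, 0, 0], -1],
  ],
  squeeze=40,
)

```text
time: 4.12
tool_pos: [0.5694, -0.0115, 0.0727]
orientation: [3.139, 0.001, 1.768]
wrist_force: [-0.5, 0.2, 6.3]
opening: 0.179
```

```bash
python3 - <<'E'
from h import *
d=manip.grab_frame("wrist"); cv2.imwrite("pics/d_w.png",d["frame"])
s=manip.state(); print(s["tool_pos"],np.degrees(s["orientation"]),s["time"],s["opening"],s["wrist_force"])
E
```

```text
[ 0.56936458 -0.01150632  0.0727048 ] [1.79865728e+02 4.39276900e-02 1.01299572e+02] 4.1667 0.17668182128724455 [ 0.18058431 -0.27344896  6.10895303]
```

View pics/d_w.png

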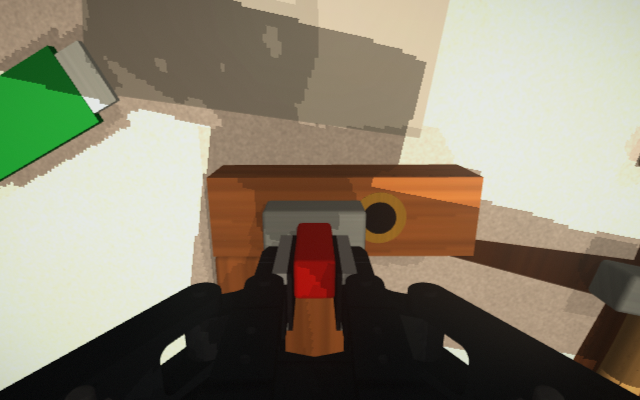

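Emit:
send_rows(
  series=[
    [[0, 0, 0], [0, 6, 0], -1],
    [[0, 0, 0], [0, 10, 0], -1],
    [[0, 0, 0], [0, 10, 0], -1],
    [[0, 0, 0], [0, 10, 0], -1],
    [[0, 0, 0], [0, 8, 0], -1],
    [[0, 0, 0], [0, 5, 0], -1],
    [[0, 0, 0], [0, 0, 0], -1],
    [[0, 0, 0], [0, 0, 0], -1],
    [[0, 0, 0], [0, 0, 0], -1],
  ],
)

```text
time: 4.92
tool_pos: [0.6171, -0.0019, 0.0727]
orientation: [3.14, 0.001, 1.768]
wrist_force: [-2.1, -0.4, 6.2]
opening: 0.181
```

```bash
python3 - <<'E'
from h import *
d=manip.grab_frame("wrist"); cv2.imwrite("pics/e_w.png",d["frame"])
s=manip.state(); print(s["tool_pos"],np.degrees(s["orientation"]),s["time"],s["opening"],s["wrist_force"])
E
```

```text
[ 0.61711476 -0.00186126  0.07271659] [1.79900893e+02 3.24238067e-02 1.01303193e+02] 4.9667 0.17987801214553376 [-1.92773573  0.44107551  6.48078035]
```

View pics/e_w.png

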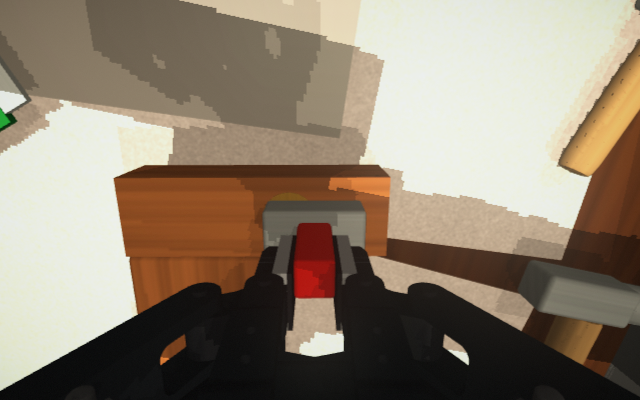

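Emit:
send_rows(
  series=[
    [[0, 0, 0], [0, 0, 0], 0.2],
    [[0, 0, 0], [0, 0, 0], 1],
    [[0, 0, 0], [0, 0, 0], 1],
    [[0, 0, 0], [0, 0, 0], 1],
    [[0, 0, 0], [0, 0, -25], 1],
    [[0, 0, 0], [0, 0, -35], 1],
    [[0, 0, 5.5], [0, 0, -35], 1],
    [[0, 0, 5.4], [0, 0, -35], 1],
    [[0, 0, 5.4], [0, 0, 0], 1],
    [[0, 0, 0], [31, -9, 0], 1],
    [[0, 0, 0], [31, -9, 0], 1],
    [[0, 0, 0], [31, -9, 0], 1],
    [[0, 0, 0], [31, -9, 0], 1],
    [[0, 0, 0], [31, -9, 0], 1],
    [[0, 0, 0], [31, -9, 0], 1],
    [[0, 0, 0], [31, -9, 0], 1],
    [[0, 0, 0], [31, -9, 0], 1],
    [[0, 0, 0], [31, -9, 0], 1],
    [[0, 0, 0], [34, -9, 0], 1],
  ],
)

```text
time: 6.55
tool_pos: [0.5536, 0.3188, 0.2011]
orientation: [-3.141, 0.001, 1.483]
wrist_force: [1.2, -0.7, -0.5]
opening: 1.0
```

Emit:
send_rows(
  series=[
    [[0, 0, 0], [0, 0, 0], 1],
    [[0, 0, 0], [0, 0, 0], 1],
    [[0, 0, 0], [0, 0, 0], 1],
  ],
)

```text
time: 6.8
tool_pos: [0.5539, 0.3176, 0.2008]
orientation: [-3.141, 0.001, 1.484]
wrist_force: [-0.8, 0.0, -0.3]
opening: 1.0
```

```bash
python3 - <<'E'
from h import *
d=manip.grab_frame("wrist"); cv2.imwrite("pics/f_w.png",d["frame"])
s=manip.state(); print(s["tool_pos"],np.degrees(s["orientation"]),s["time"],s["opening"],s["wrist_force"])
crop(d,230,120,400,290,3.5,"f_z.png")
d=manip.grab_frame("top"); crop(d,290,130,420,210,5,"f_t.png")
E
```

```text
[0.55422265 0.31688525 0.20100421] [-1.79973024e+02  4.99835282e-02  8.49491980e+01] 6.85 1.001975220060429 [ 0.60373357 -0.26106781  0.23334378]
```

View pics/f_w.png

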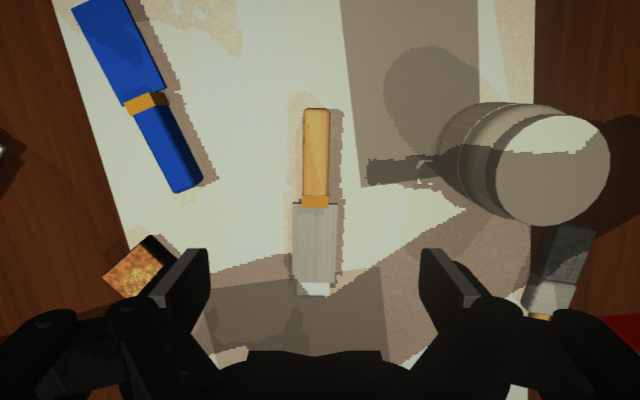

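View pics/f_t.png

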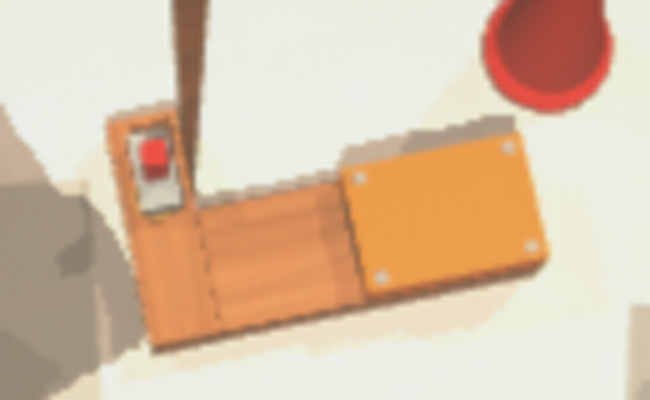

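View pics/f_z.png

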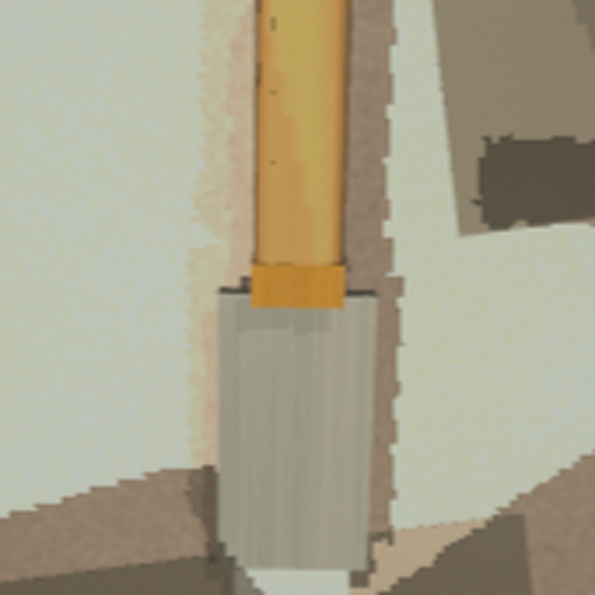

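```bash
python3 - <<'E'
from h import *
d=manip.grab_frame("wrist")
z=lambda p:((p[0]+.5)/3.5-.5+230,(p[1]+.5)/3.5-.5+120)
a=onz(d,*z((220,293)),.0185);b=onz(d,*z((376,296)),.0185);c=onz(d,*z((222,562)),.0185);e=onz(d,*z((366,569)),.0185)
print("blade",a,b,c,e)
m1=(a+b)/2;m2=(c+e)/2; print(m1,m2,np.degrees(np.arctan2(*(m2-m1)[1::-1])), np.linalg.norm(a-b),np.linalg.norm(c-e),np.linalg.norm(m1-m2))
f1=(onz(d,*z((252,285)),.032)+onz(d,*z((346,285)),.032))/2
f2=(onz(d,304,115,.032)+onz(d,329,115,.032))/2
f3=(onz(d,*z((258,20)),.032)+onz(d,*z((350,20)),.032))/2
print(f1,f2,f3,np.degrees(np.arctan2(*(f1-f2)[1::-1])),np.linalg.norm(f1-f2))
E
```

```text
blade [0.53143476 0.28656153 0.0185    ] [0.57444602 0.28186968 0.0185    ] [0.52330424 0.20380638 0.0185    ] [0.56550124 0.19774407 0.0185    ]
[0.55294039 0.28421561 0.0185    ] [0.54440274 0.20077522 0.0185    ] -95.84219335248147 0.043266405537498054 0.042630260599887046 0.08387603306544464
[0.55377278 0.29100977 0.032     ] [0.56185475 0.3686929  0.032     ] [0.56108758 0.35986498 0.032     ] -95.93955148258775 0.07810241523049335
```

Emit:
send_rows(
  series=[
    [[0, 0, 0.85], [-1.6, 2.1, 25], 1],
    [[0, 0, 0], [0, 0, 35], 1],
    [[0, 0, 0], [0, 0, 35], 1],
    [[0, 0, 0], [0, 0, 35], 1],
    [[0, 0, 0], [0, 0, 30], 1],
    [[0, 0, 0], [0, 0, 20], 1],
    [[0, 0, 0], [0, 0, 10], 1],
    [[0, 0, 0], [0, 0, 5], 1],
    [[0, 0, 0], [0, 0, 0], 1],
    [[0, 0, 0], [0, 0, 0], 1],
  ],
  squeeze=80,
)

```text
time: 7.78
tool_pos: [0.5574, 0.3161, 0.0078]
orientation: [3.14, -0.001, 1.468]
wrist_force: [0.2, -0.8, 0.1]
opening: 0.999
```

```bash
python3 - <<'E'
from h import *
d=manip.grab_frame("wrist"); cv2.imwrite("pics/g_w.png",d["frame"])
s=manip.state(); print(s["tool_pos"],np.degrees(s["orientation"]),s["time"],s["opening"],s["wrist_force"])
E
```

```text
[0.5576873  0.31650444 0.00833438] [ 1.79834338e+02 -1.20129852e-01  8.41114542e+01] 7.8333 0.9998413444499435 [0.1447312  1.31411067 0.71002389]
```

View pics/g_w.png

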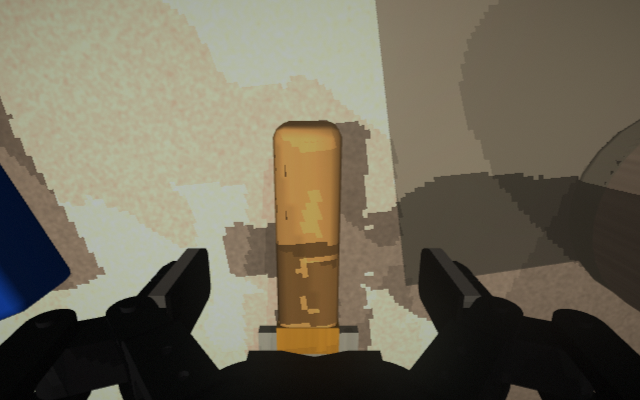

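Emit:
send_rows(
  series=[
    [[0, 0, 0], [0, -1, 0], -1],
    [[0, 0, 0], [0, 0, 0], -1],
    [[0, 0, 0], [0, 0, 0], -1],
    [[0, 0, 0], [0, 0, 0], -1],
    [[0, 0, 0], [0, 0, 0], -1],
    [[0, 0, 0], [0, 0, 0], -1],
    [[0, 0, 0], [0, 0, 0], -1],
    [[0, 0, 0], [0, 0, 0], -1],
    [[0, 0, 0], [0, 0, 0], -1],
    [[0, 0, 0], [0, 0, -15], -1],
    [[0, 0, 0], [0, 0, -30], -1],
    [[0, 0, 0], [0, 0, -30], -1],
    [[0, 0, 0], [0, 0, -15], -1],
    [[0, 0, 0], [0, 0, 0], -1],
    [[0, 0, 0], [0, 0, 0], -1],
    [[0, 0, 0], [0, 0, 0], -1],
  ],
)

```text
time: 9.17
tool_pos: [0.5538, 0.3153, 0.0939]
orientation: [-3.138, 0.002, 1.468]
wrist_force: [1.1, -0.2, -2.6]
opening: 0.262
```

```bash
python3 - <<'E'
from h import *
d=manip.grab_frame("wrist"); cv2.imwrite("pics/h_w.png",d["frame"])
s=manip.state(); print(s["tool_pos"],np.degrees(s["orientation"]),s["time"],s["opening"],s["wrist_force"],s["wrist_torque"])
d=manip.grab_frame("scene"); crop(d,380,180,540,280,5,"h_s.png")
E
```

```text
[0.55352571 0.31514732 0.09353567] [-1.79769764e+02  1.67280730e-01  8.41372639e+01] 9.2167 0.26944000131847173 [-0.14749991  0.18377258 -1.57233207] [ 0.02527725  0.0264493  -0.0519732 ]
```

View pics/h_w.png

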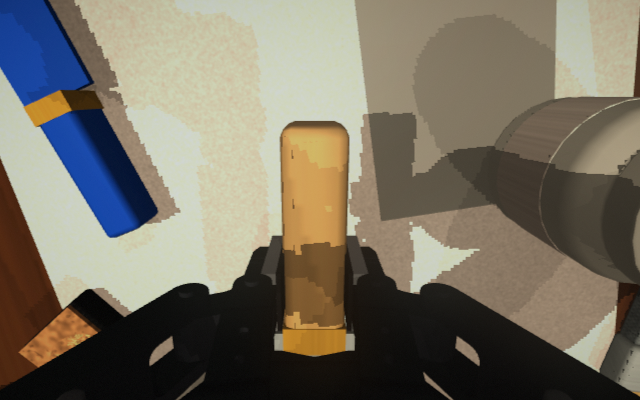

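View pics/h_s.png

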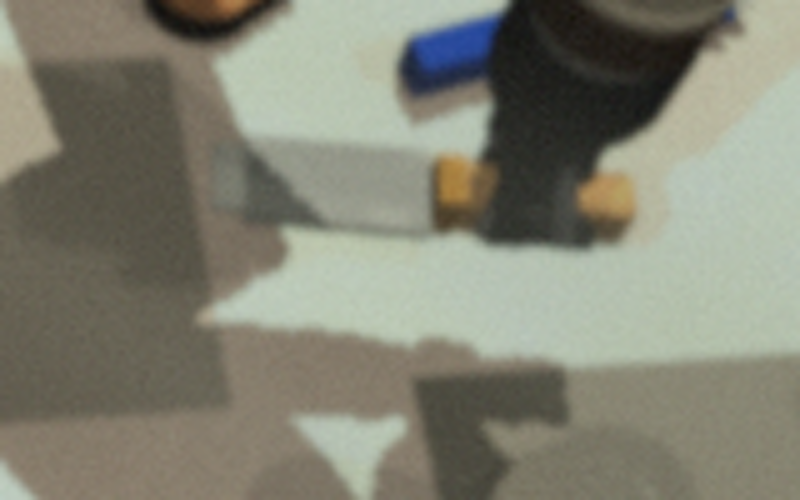

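Emit:
send_rows(
  series=[
    [[0, 0, -5.7], [0, 0, 0], -1],
    [[0, 0, -5.7], [0, 0, 0], -1],
    [[0, 0, -5.7], [0, 0, 0], -1],
    [[0, 0, 0], [-20, -5, 0], -1],
    [[0, 0, 0], [-30, -7, 0], -1],
    [[0, 0, 0], [-30, -7, 0], -1],
    [[0, 0, 0], [-30, -7, 0], -1],
    [[0, 0, 0], [-30, -7, 0], -1],
    [[0, 0, 0], [-30, -7, 0], -1],
    [[0, 0, 0], [-30, -7, 0], -1],
    [[0, 0, 0], [-30, -7, 0], -1],
    [[0, 0, 0], [-30, -6, 0], -1],
    [[0, 0, 0], [-20, -4, 0], -1],
    [[0, 0, 0], [-10, 0, 0], -1],
    [[0, 0, 0], [0, 0, 0], -1],
    [[0, 0, 0], [0, 0, 0], -1],
    [[0, 0, 0], [0, 0, 0], -1],
  ],
)

```text
time: 10.68
tool_pos: [0.5487, 0.0203, 0.0957]
orientation: [-3.141, -0.001, 1.768]
wrist_force: [0.1, 0.1, -2.3]
opening: 0.263
```

```bash
python3 - <<'E'
from h import *
d=manip.grab_frame("wrist"); cv2.imwrite("pics/i_w.png",d["frame"])
for i in range(4):
    s=manip.state(); print(s["tool_pos"],np.degrees(s["orientation"]),s["time"],s["opening"],s["wrist_force"],s["wrist_torque"])
    if i<2: d=manip.grab_frame(["scene","top"][i]); crop(d,*[(210,180,370,280),(270,120,430,220)][i],5,f"i_{i}.png")
E
```

```text
[0.54876475 0.02058927 0.09588798] [-1.79966956e+02 -3.77913680e-02  1.01344836e+02] 10.7333 0.26435840318259096 [ 0.0825677   0.54433284 -1.80198558] [ 0.04315104 -0.00594916  0.00535368]
[0.54878158 0.02062261 0.09599247] [-1.79974301e+02 -2.81051893e-02  1.01356496e+02] 10.7833 0.2679486883081348 [-0.79605678 -0.37035217 -2.18564324] [-0.01257894  0.00872744 -0.00063274]
[0.54881972 0.02055175 0.09609106] [-1.79982673e+02 -1.79171751e-02  1.01360208e+02] 10.8333 0.2649150345316526 [ 0.85677514 -0.35237642 -2.43519963] [0.01994486 0.00683673 0.0361019 ]
[0.54881972 0.02055175 0.09609106] [-1.79982673e+02 -1.79171751e-02  1.01360208e+02] 10.8333 0.2649150345316526 [ 0.85677514 -0.35237642 -2.43519963] [0.01994486 0.00683673 0.0361019 ]
```

View pics/i_w.png

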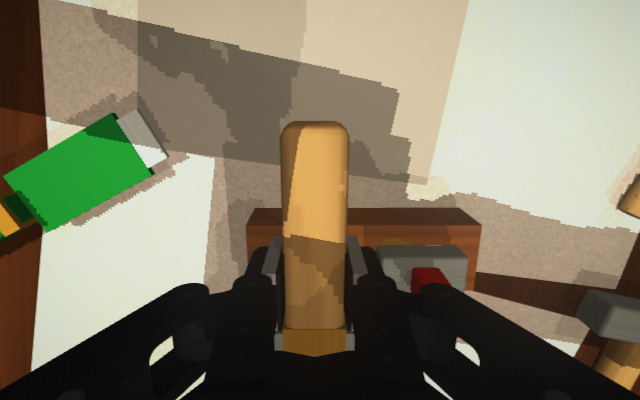

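View pics/i_0.png

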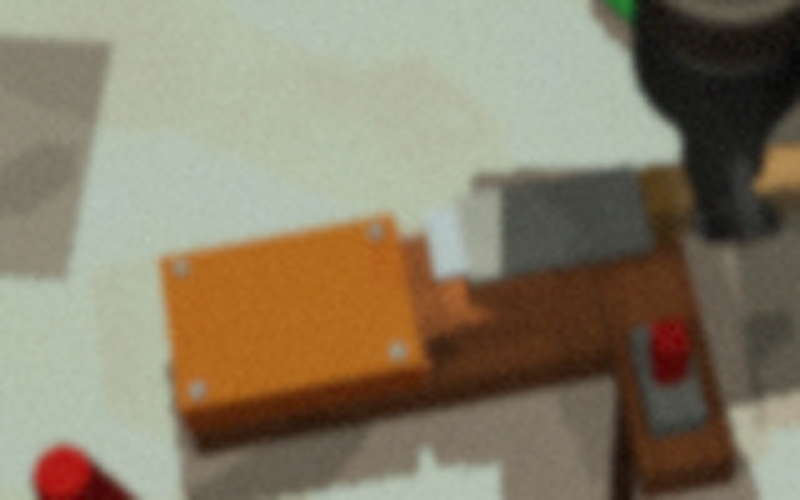

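View pics/i_1.png

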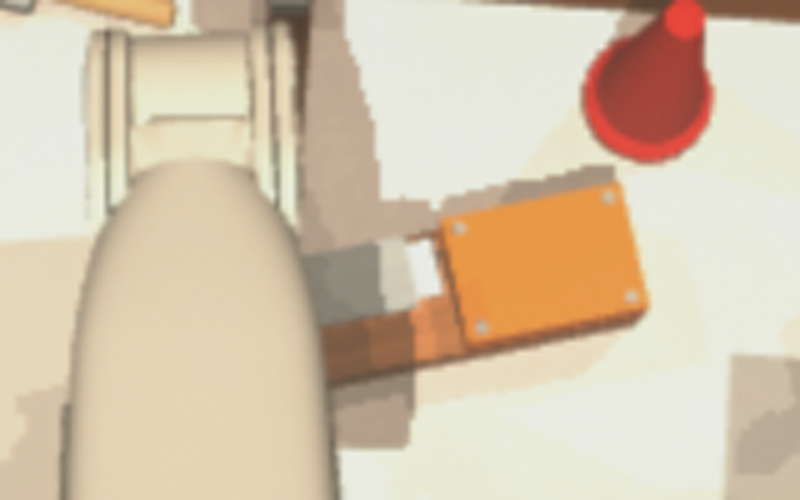

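Emit:
send_rows(
  series=[
    [[0, 0, 0], [0, -2.5, 10], -1],
    [[0, 0, 0], [0, 0, 15], -1],
    [[0, 0, 0], [0, 0, 10], -1],
    [[0, 0, 0], [0, 0, 6], -1],
    [[0, 0, 0], [0, 0, 4], -1],
    [[0, 0, 0], [0, 0, 0], -1],
    [[0, 0, 0], [0, 0, 0], -1],
    [[0, 0, 0], [0, 0, 0], -1],
    [[0, 0, 0], [0, 0, 0], -1],
  ],
)

```text
time: 11.58
tool_pos: [0.5471, 0.0187, 0.052]
orientation: [3.14, 0.0, 1.767]
wrist_force: [0.2, 0.4, -2.9]
opening: 0.268
```

```bash
python3 - <<'E'
from h import *
for i in range(4):
    if i<2: d=manip.grab_frame(["scene","top"][i]); crop(d,*[(230,200,350,290),(310,140,410,215)][i],[6.5,8][i],f"j_{i}.png")
    s=manip.state(); print(s["tool_pos"],np.degrees(s["orientation"]),s["time"],s["opening"],s["wrist_force"],s["wrist_torque"])
E
```

```text
[0.54697705 0.01868495 0.05195271] [1.79928167e+02 1.14111923e-02 1.01235519e+02] 11.6333 0.2633687056944878 [-0.38361035 -0.78754345 -1.21456989] [0.01696852 0.02376991 0.0757718 ]
[0.54688944 0.01864751 0.05188964] [1.79936307e+02 9.70218690e-03 1.01232565e+02] 11.6833 0.26488535064897023 [-0.33765466  0.06642891 -2.22874157] [ 0.01916294 -0.02600906  0.00213821]
[0.54688944 0.01864751 0.05188964] [1.79936307e+02 9.70218690e-03 1.01232565e+02] 11.6833 0.26488535064897023 [-0.33765466  0.06642891 -2.22874157] [ 0.01916294 -0.02600906  0.00213821]
[0.54688944 0.01864751 0.05188964] [1.79936307e+02 9.70218690e-03 1.01232565e+02] 11.6833 0.26488535064897023 [-0.33765466  0.06642891 -2.22874157] [ 0.01916294 -0.02600906  0.00213821]
```

View pics/j_0.png

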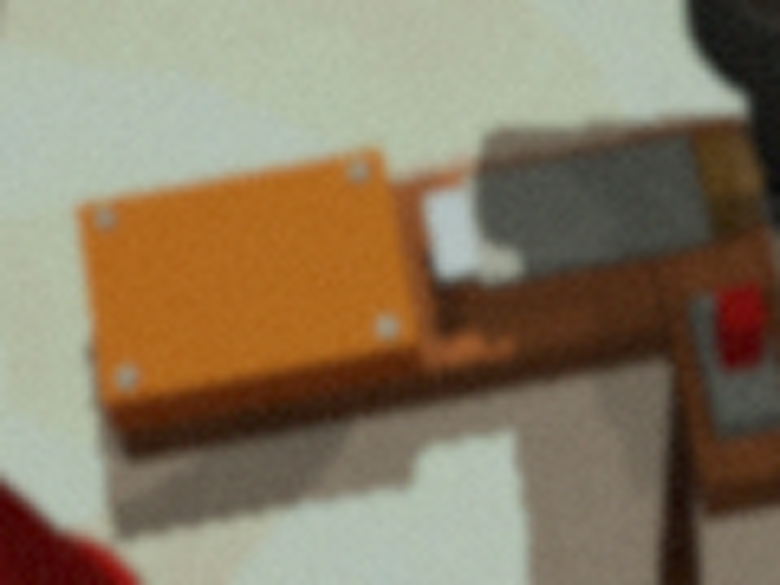

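View pics/j_1.png

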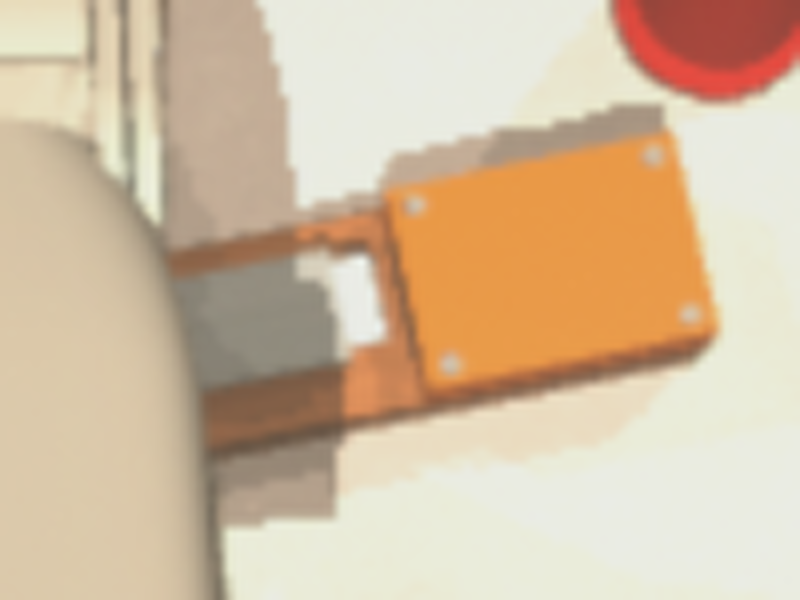

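```bash
python3 - <<'E'
import cv2,numpy as np
dst=np.float32([[46,40],[160,40],[160,-40],[46,-40]])
def go(n,src,pts):
    H=cv2.getPerspectiveTransform(np.float32(src),dst)
    print(n,cv2.perspectiveTransform(np.float32([pts]),H)[0].round(1).tolist())
go("top",[(386,190),(668,130),(718,333),(432,390)],[(180,285),(295,262),(205,390),(345,358),(374,258),(387,335),(335,262),(350,352)])
go("scene",[(418,340),(107,397),(80,208),(378,150)],[(525,275),(712,240),(480,172),(690,138),(423,195),(437,280)])
E
```

```text
top [[-44.400001525878906, 20.0], [3.5999999046325684, 19.600000381469727], [-43.599998474121094, -22.600000381469727], [14.899999618530273, -21.200000762939453], [35.20000076293945, 14.800000190734863], [33.400001525878906, -15.699999809265137], [19.5, 16.399999618530273], [17.399999618530273, -19.299999237060547]]
scene [[4.099999904632568, 22.299999237060547], [-62.29999923706055, 22.200000762939453], [11.300000190734863, -22.600000381469727], [-64.5, -20.0], [33.29999923706055, -17.600000381469727], [34.900001525878906, 17.799999237060547]]
```

Emit:
send_rows(
  series=[
    [[0, 0, 0], [0, 0, 3], -1],
    [[0, 0, 0], [0, 0, 2], -1],
    [[0, 0, 0], [0, 0, 0], -1],
    [[0, 0, 0], [0, 0, 0], -1],
    [[0, 0, 0], [0, 0, 0], -1],
  ],
)

```text
time: 12.1
tool_pos: [0.5464, 0.0187, 0.0462]
orientation: [-3.141, -0.0, 1.767]
wrist_force: [-0.3, -0.3, -1.5]
opening: 0.264
```

Emit:
send_rows(
  series=[
    [[0, 0, 0], [0, 0, 1], -1],
    [[0, 0, 0], [0, 0, 0], -1],
    [[0, 0, 0], [0, 0, 0], -1],
  ],
)

```text
time: 12.35
tool_pos: [0.5464, 0.0187, 0.0453]
orientation: [-3.142, -0.0, 1.767]
wrist_force: [-0.7, 0.5, -1.8]
opening: 0.266
```

Emit:
send_rows(
  series=[
    [[0, 0, 0], [0, 0, 1], -1],
    [[0, 0, 0], [0, 0, 0], -1],
    [[0, 0, 0], [0, 0, 0], -1],
  ],
)

```text
time: 12.6
tool_pos: [0.5464, 0.0187, 0.0442]
orientation: [-3.141, -0.0, 1.767]
wrist_force: [-0.1, 0.4, -1.8]
opening: 0.267
```

Emit:
send_rows(
  series=[
    [[0, 0, 0], [0, 0, 1], -1],
    [[0, 0, 0], [0, 0, 0], -1],
    [[0, 0, 0], [0, 0, 0], -1],
  ],
)

```text
time: 12.85
tool_pos: [0.5464, 0.0187, 0.0432]
orientation: [-3.141, -0.0, 1.767]
wrist_force: [-0.2, -0.1, -2.1]
opening: 0.266
```

Emit:
send_rows(
  series=[
    [[0, 0, 0], [0, 0, 1], -1],
    [[0, 0, 0], [0, 0, 0], -1],
    [[0, 0, 0], [0, 0, 0], -1],
  ],
)

```text
time: 13.1
tool_pos: [0.5466, 0.0187, 0.0429]
orientation: [3.141, 0.0, 1.767]
wrist_force: [-1.6, 0.7, 3.6]
opening: 0.264
```

Emit:
send_rows(
  series=[
    [[0, 0, 0], [0, 0, -1.3], -1],
    [[0, 0, 0], [-5, 0, 0], -1],
    [[0, 0, 0], [-6, 0, 0], -1],
    [[0, 0, 0], [-6, 0, 0], -1],
    [[0, 0, 0], [-6, 0, 0], -1],
    [[0, 0, 0], [-6, 0, 0], -1],
    [[0, 0, 0], [-5, 0, 0], -1],
    [[0, 0, 0], [0, 0, 0], -1],
    [[0, 0, 0], [0, 0, 0], -1],
  ],
)

```text
time: 13.85
tool_pos: [0.5531, -0.0151, 0.0435]
orientation: [-3.142, -0.0, 1.766]
wrist_force: [-0.2, -0.8, -0.9]
opening: 0.262
```

```bash
python3 - <<'E'
from h import *
for i in range(2):
    if i<2: d=manip.grab_frame(["scene","top"][i]); crop(d,*[(230,200,350,290),(310,140,410,215)][i],[6.5,8][i],f"k_{i}.png")
    s=manip.state(); print(s["tool_pos"],np.degrees(s["orientation"]),s["time"],s["opening"],s["wrist_force"],s["wrist_torque"])
E
```

```text
[ 0.55298797 -0.01481424  0.0435119 ] [-1.79988800e+02 -1.85180838e-02  1.01213266e+02] 13.9 0.2605197335216318 [ 0.29731296  1.14220885 -1.1723982 ] [-0.03653908  0.02063637 -0.01569002]
[ 0.55297367 -0.01459537  0.04355152] [-1.79992085e+02 -1.42820265e-02  1.01237244e+02] 13.95 0.26613405362999426 [ 0.13497266  0.80713377 -1.56979999] [ 0.02520971 -0.01597761 -0.06562206]
```

View pics/k_0.png

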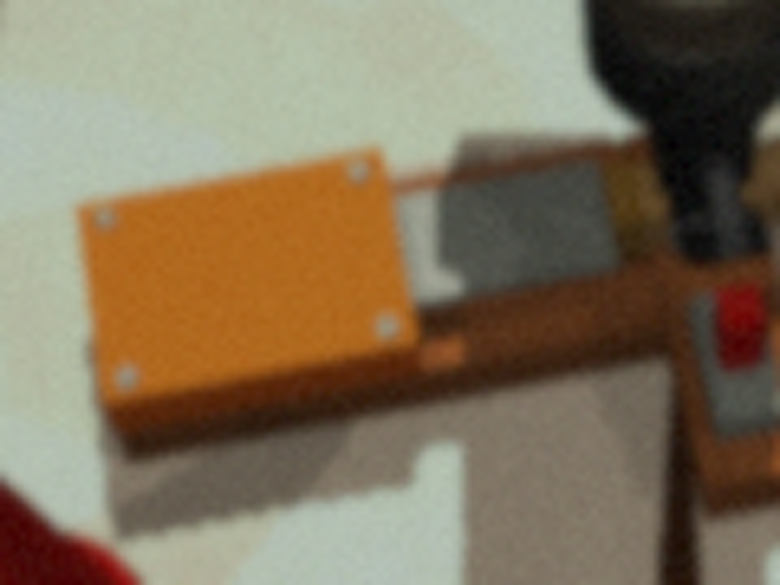

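Emit:
send_rows(
  series=[
    [[0, 0, 0], [-6, 0, 0], -1],
    [[0, 0, 0], [-9, 0, 0], -1],
    [[0, 0, 0], [-9, 0, 0], -1],
    [[0, 0, 0], [-9, 0, 0], -1],
    [[0, 0, 0], [-9, 0, 0], -1],
    [[0, 0, 0], [-9, 0, 0], -1],
    [[0, 0, 0], [-7, 0, 0], -1],
    [[0, 0, 0], [-5, 0, 0], -1],
    [[0, 0, 0], [0, 0, 0], -1],
    [[0, 0, 0], [0, 0, 0], -1],
    [[0, 0, 0], [0, 0, 0], -1],
  ],
)

```text
time: 14.87
tool_pos: [0.5652, -0.0762, 0.0435]
orientation: [-3.141, -0.0, 1.767]
wrist_force: [0.3, 0.2, -1.7]
opening: 0.269
```

```bash
python3 - <<'E'
from h import *
for i in range(2):
    if i<2: d=manip.grab_frame(["scene","wrist"][i]); crop(d,*[(230,190,370,290),(0,0,640,400)][i],[5.5,1][i],f"l_{i}.png")
    s=manip.state(); p=s["tool_pos"]-[.5657,-.077,0]; print(.1951*p[0]-.9808*p[1],.9808*p[0]+.1951*p[1],p[2],np.degrees(s["orientation"]),s["time"],s["opening"],s["wrist_force"],s["wrist_torque"])
E
```

```text
-0.001009718227404766 -0.0003074221788579315 0.04355692323213278 [-1.79988779e+02 -1.67156694e-02  1.01266558e+02] 14.9167 0.267106025101619 [-0.79035118  0.26360201 -1.01294001] [ 0.01527393 -0.0073584  -0.02003477]
-0.0010750290555710717 -0.0002681170848799055 0.04357956005717058 [-1.79989839e+02 -1.19356099e-02  1.01275715e+02] 14.9667 0.26642982748983174 [-0.06060292 -0.19793415 -2.5593298 ] [ 0.00332874  0.01359476 -0.03082822]
```

View pics/l_0.png

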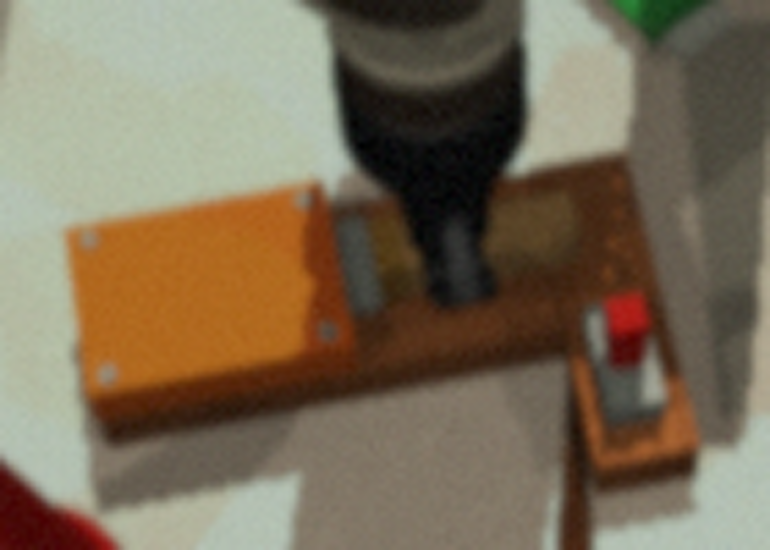

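View pics/l_1.png

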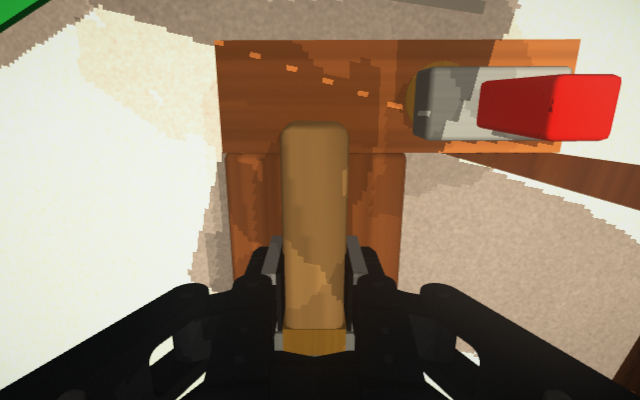

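Emit:
send_rows(
  series=[
    [[0, 0, 0], [-4, 0, 0], -1],
    [[0, 0, 0], [-4, 0, 0], -1],
    [[0, 0, 0], [-3, 0, 0], -1],
    [[0, 0, 0], [-2, 0, 0], -1],
    [[0, 0, 0], [0, 0, 0], -1],
    [[0, 0, 0], [0, 0, 0], -1],
    [[0, 0, 0], [0, 0, 0], -1],
  ],
)

```text
time: 15.55
tool_pos: [0.5678, -0.0892, 0.0436]
orientation: [-3.141, -0.0, 1.767]
wrist_force: [0.3, -0.3, -1.7]
opening: 0.265
```

Emit:
send_rows(
  series=[
    [[0, 0, 0], [-1, 0, 0], -1],
    [[0, 0, 0], [0, 0, 0], -1],
    [[0, 0, 0], [0, 0, 0], -1],
  ],
)

```text
time: 15.8
tool_pos: [0.5681, -0.0901, 0.0436]
orientation: [-3.142, -0.0, 1.767]
wrist_force: [-0.2, 0.2, -2.2]
opening: 0.265
```

Emit:
send_rows(
  series=[
    [[0, 0, 0], [-1, 0, 0], -1],
    [[0, 0, 0], [0, 0, 0], -1],
    [[0, 0, 0], [0, 0, 0], -1],
  ],
)

```text
time: 16.05
tool_pos: [0.5682, -0.0907, 0.0436]
orientation: [-3.142, -0.001, 1.767]
wrist_force: [-0.2, 2.8, -1.2]
opening: 0.268
```

Emit:
send_rows(
  series=[
    [[0, 0, 0], [-1, 0, 0], -1],
    [[0, 0, 0], [0, 0, 0], -1],
    [[0, 0, 0], [0, 0, 0], -1],
    [[0, 0, 0], [1, 0, 0.5], -1],
    [[0, 0, 0], [0, 0, 0.3], -1],
    [[0, 0, 0], [0, 0, 0], -1],
    [[0, 0, 0], [0, 0, 0], -1],
  ],
)

```text
time: 16.63
tool_pos: [0.5682, -0.0907, 0.0429]
orientation: [3.141, -0.001, 1.767]
wrist_force: [-0.5, 3.6, 1.1]
opening: 0.265
```

```bash
python3 - <<'E'
from h import *
for i in range(2):
    if i<2: d=manip.grab_frame(["scene","wrist"][i]); crop(d,*[(230,190,370,290),(200,0,440,400)][i],[5.5,1.5][i],f"m_{i}.png")
    s=manip.state(); p=s["tool_pos"]-[.5657,-.077,0]; print(.1951*p[0]-.9808*p[1],.9808*p[0]+.1951*p[1],p[2],np.degrees(s["orientation"]),s["time"],s["opening"],s["wrist_force"],s["wrist_torque"])
E
```

```text
0.013947344529211467 -0.00016620289456976446 0.04289263945770217 [ 1.79989520e+02 -5.05628007e-02  1.01258458e+02] 16.6833 0.26732463431281317 [-1.40643781  3.69112451  0.36708875] [ 0.89574457  0.28527844 -0.01903062]
0.013958346913280725 -0.00015942975288062806 0.04291846782013576 [ 1.79986938e+02 -5.01842817e-02  1.01257209e+02] 16.7333 0.2658175062435415 [-0.37627912  4.99086926  0.96527143] [0.93882698 0.27905168 0.03542479]
```

View pics/m_0.png

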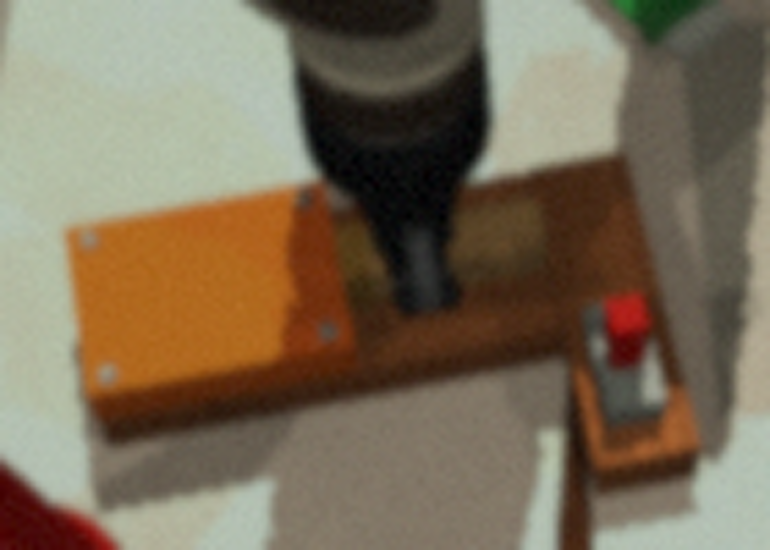

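View pics/m_1.png

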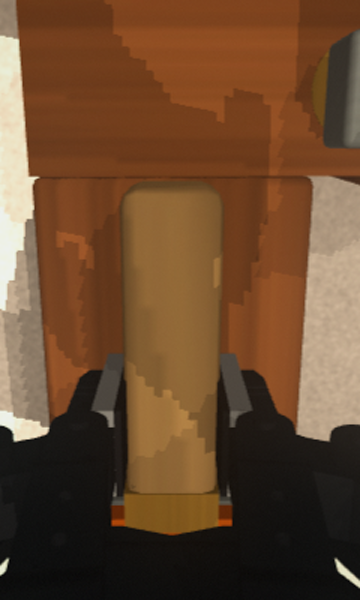

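Emit:
send_rows(
  series=[
    [[0, 0, 0], [0, 0, 0], 0],
    [[0, 0, 0], [0, 0, 0], 1],
    [[0, 0, 0], [0, 0, 0], 1],
    [[0, 0, 0], [0, 0, 0], 1],
    [[0, 0, 0], [0, 0, 0], 1],
    [[0, 0, 0], [0, 0, -20], 1],
    [[0, 0, 0], [0, 0, -35], 1],
    [[0, 0, 0], [0, 0, -35], 1],
    [[0, 0, 0], [0, 0, -37], 1],
    [[0, 0, 0], [26, 21, 0], 1],
    [[0, 0, 0], [27, 22, 0], 1],
    [[0, 0, 0], [26.5, 21.5, 0], 1],
    [[0, 0, 0], [0, 0, 0], 1],
    [[0, 0, 0], [0, 0, 0], 1],
    [[0, 0, 0], [0, 0, 0], 1],
  ],
)

```text
time: 17.98
tool_pos: [0.6157, -0.0008, 0.1694]
orientation: [-3.141, 0.001, 1.767]
wrist_force: [0.2, 0.3, 0.1]
opening: 1.004
```

```bash
python3 - <<'E'
from h import *
for i in range(2):
    if i<2: d=manip.grab_frame(["scene","wrist"][i]); crop(d,*[(230,190,370,290),(0,0,640,400)][i],[5.5,1][i],f"n_{i}.png")
    s=manip.state(); p=s["tool_pos"]-[.5657,-.077,0]; print(.1951*p[0]-.9808*p[1],.9808*p[0]+.1951*p[1],p[2],np.degrees(s["orientation"]),s["time"],s["opening"],s["wrist_force"])
E
```

```text
-0.06445078326302428 0.06357846465943842 0.1694794745615922 [-1.79937335e+02  2.22403684e-02  1.01199863e+02] 18.0333 1.0003653341502001 [-0.41970955  0.49060968 -0.82541139]
-0.06415082703551886 0.06351265624226285 0.1696280006782631 [-1.79952471e+02  1.57952382e-02  1.01165884e+02] 18.0833 0.9960112970227107 [ 0.35595393 -0.96537051 -0.55306619]
```

View pics/n_1.png

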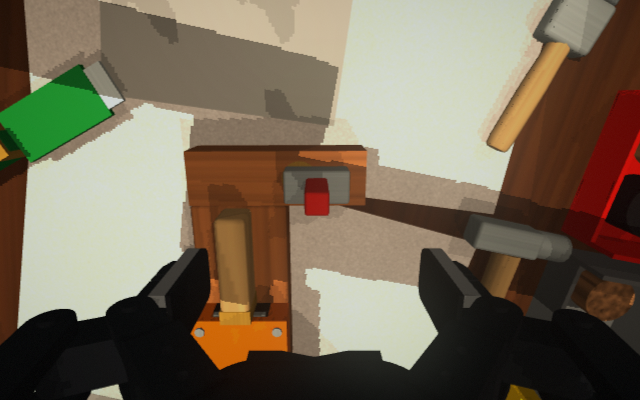

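Emit:
send_rows(
  series=[
    [[0, 0, 0], [0, 0, 25], 1],
    [[0, 0, 0], [0, 0, 30], 1],
    [[0, 0, 0], [0, 0, 25], 1],
    [[0, 0, 0], [0, 0, 12], 1],
    [[0, 0, 0], [0, 0, 5], 1],
    [[0, 0, 0], [0, 0, 0], -1],
    [[0, 0, 0], [0, 0, 0], -1],
    [[0, 0, 0], [0, 0, 0], -1],
    [[0, 0, 0], [0, 0, 0], -1],
    [[0, 0, 0], [0, 0, 0], -1],
    [[0, 0, 0], [0, 0, 0], -1],
    [[0, 0, 0], [0, 0, 0], -1],
    [[0, 0, 0], [0, 0, 0], -1],
    [[0, 0, 0], [0, 0, 0], -1],
  ],
  squeeze=40,
)

```text
time: 19.25
tool_pos: [0.6167, -0.0006, 0.074]
orientation: [3.14, 0.001, 1.767]
wrist_force: [-0.3, -0.1, 5.9]
opening: 0.177
```

Emit:
send_rows(
  series=[
    [[0, 0, 0], [0, -6, 0], -1],
    [[0, 0, 0], [0, -10, 0], -1],
    [[0, 0, 0], [0, -10, 0], -1],
    [[0, 0, 0], [0, -10, 0], -1],
    [[0, 0, 0], [0, -10, 0], -1],
    [[0, 0, 0], [0, -10, 0], -1],
    [[0, 0, 0], [0, -5, 0], -1],
    [[0, 0, 0], [0, -2, 0], -1],
    [[0, 0, 0], [0, 0, 0], -1],
    [[0, 0, 0], [0, 0, 0], -1],
    [[0, 0, 0], [0, 0, 0], -1],
  ],
)

```text
time: 20.17
tool_pos: [0.5544, -0.0132, 0.0739]
orientation: [3.14, 0.001, 1.767]
wrist_force: [-1.4, -0.3, 8.0]
opening: 0.18
```

```bash
python3 - <<'E'
from h import *
for i in range(2):
    if i<2: d=manip.grab_frame(["scene","wrist"][i]); crop(d,*[(230,190,370,290),(0,0,640,400)][i],[5.5,1][i],f"o_{i}.png")
    s=manip.state(); p=s["tool_pos"]-[.5657,-.077,0]; print(.1951*p[0]-.9808*p[1],.9808*p[0]+.1951*p[1],p[2],np.degrees(s["orientation"]),s["time"],s["opening"],s["wrist_force"])
E
```

```text
-0.06480629568647804 0.001351150308175118 0.07393213447136122 [1.79937571e+02 4.78685193e-02 1.01233908e+02] 20.2167 0.17497253231750062 [-1.76771291 -0.63484881  8.90454068]
-0.06476311690775731 0.0013600414240717493 0.0739325926238308 [1.79937273e+02 4.82823908e-02 1.01228286e+02] 20.2667 0.1798731998378227 [-1.63980127 -0.96634738  8.85561268]
```

View pics/o_1.png

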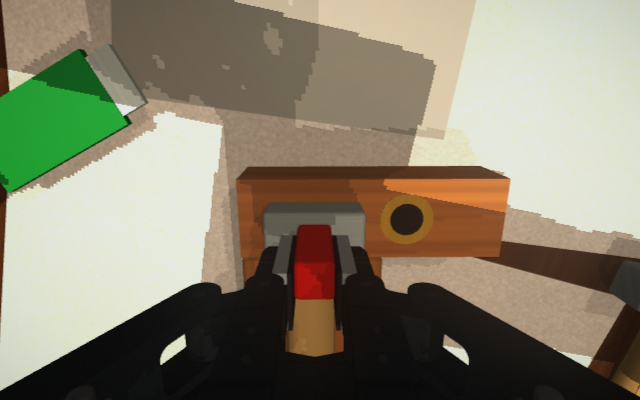

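Emit:
send_rows(
  series=[
    [[0, 0, 0], [0, -1.5, 0], -1],
    [[0, 0, 0], [0, 0, 0], -1],
    [[0, 0, 0], [0, 0, 0], 0],
    [[0, 0, 0], [0, 0, 0], 1],
    [[0, 0, 0], [0, 0, 0], 1],
    [[0, 0, 0], [0, 0, 0], 1],
    [[0, 0, 0], [0, 0, -20], 1],
    [[0, 0, 0], [0, 0, -38], 1],
    [[0, 0, 0], [0, 0, -38], 1],
    [[0, 0, 6.7], [0, 0, -38], 1],
    [[0, 0, 6.7], [0, 0, -38], 1],
    [[0, 0, 6.8], [0, 0, 0], 1],
    [[0, 0, 0], [-30, 5, 0], 1],
    [[0, 0, 0], [-35, 5, 0], 1],
    [[0, 0, 0], [-35, 5, 0], 1],
    [[0, 0, 0], [-35, 5, 0], 1],
    [[0, 0, 0], [-35, 5, 0], 1],
    [[0, 0, 0], [-35, 5, 0], 1],
    [[0, 0, 0], [-35, 5, 0], 1],
    [[0, 0, 0], [-35, 5, 0], 1],
  ],
)

```text
time: 21.93
tool_pos: [0.5489, -0.2926, 0.2443]
orientation: [-3.141, -0.0, 1.414]
wrist_force: [0.6, -0.7, 0.3]
opening: 0.998
```

Emit:
send_rows(
  series=[
    [[0, 0, 0], [-35, 5, 0], 1],
    [[0, 0, 0], [-35, 5, 0], 1],
    [[0, 0, 0], [-31, 0, 0], 1],
    [[0, 0, 0], [0, 0, 0], 1],
    [[0, 0, 0], [0, 0, 0], 1],
    [[0, 0, 0], [0, 0, 0], 1],
  ],
)

```text
time: 22.43
tool_pos: [0.5433, -0.392, 0.244]
orientation: [-3.14, -0.001, 1.414]
wrist_force: [-0.7, -0.6, -0.6]
opening: 1.001
```

```bash
python3 - <<'E'
from h import *
d=manip.grab_frame("wrist"); cv2.imwrite("pics/p_w.png",d["frame"])
s=manip.state(); print(s["tool_pos"],np.degrees(s["orientation"]),s["time"],s["opening"],s["wrist_force"])
d=manip.grab_frame("scene"); crop(d,230,190,370,290,5.5,"p_s.png")
E
```

```text
[ 0.54361096 -0.39140497  0.2443854 ] [-1.79946366e+02 -5.27404523e-02  8.10814642e+01] 22.4833 1.0013727189809476 [ 0.57968662 -0.40737789  0.95046205]
```

View pics/p_w.png

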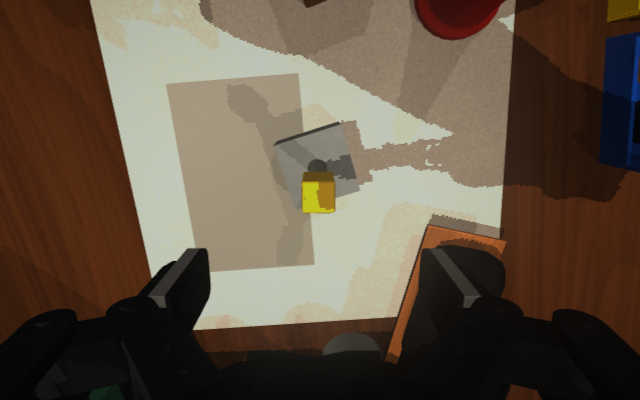

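View pics/p_s.png

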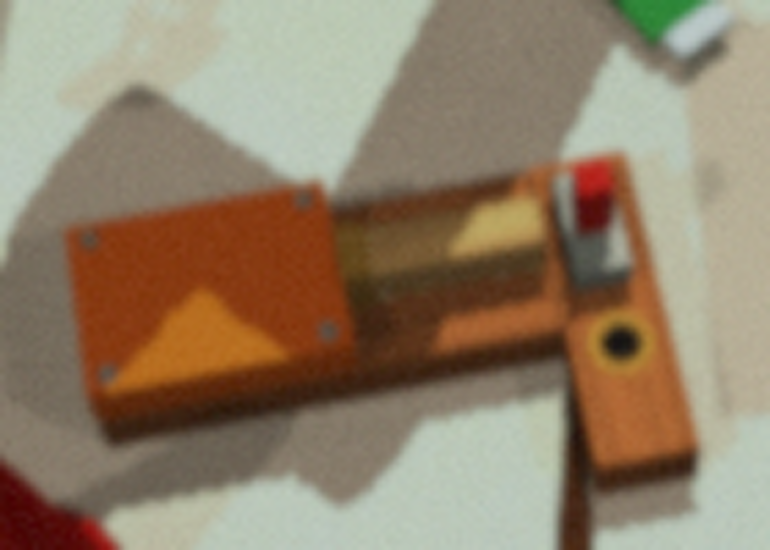

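```bash
python3 - <<'E'
from h import *
d=manip.grab_frame("wrist"); crop(d,260,110,380,230,5,"q_z.png")
E
```

```text
(no output)
```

View pics/q_z.png

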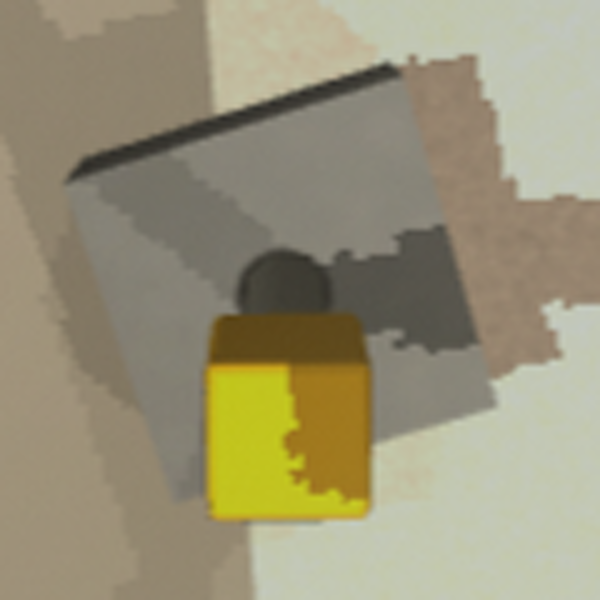

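```bash
python3 - <<'E'
from h import *
d=manip.grab_frame("wrist")
z=lambda p:((p[0]+.5)/5-.5+260,(p[1]+.5)/5-.5+110)
P=[onz(d,*z(p),.146) for p in((207,364),(373,364),(371,519),(210,518))]
c=sum(P)/4; print(P,c,[np.linalg.norm(P[i]-P[(i+1)%4]) for i in range(4)])
R4=[onz(d,*z(p),.04) for p in((68,182),(402,73),(497,405),(178,500))]; print("rest",sum(R4)/4)
s=manip.state();dl=c[:2]-s["tool_pos"][:2];a=s["orientation"][2]
print("tool d",np.cos(a)*dl[0]+np.sin(a)*dl[1],np.sin(a)*dl[0]-np.cos(a)*dl[1],s["tool_pos"])
E
```

```text
[array([ 0.53694445, -0.37998125,  0.146     ]), array([ 0.56021069, -0.38359666,  0.146     ]), array([ 0.55671554, -0.40651932,  0.146     ]), array([ 0.5336127 , -0.40277399,  0.146     ])] [ 0.54687084 -0.39321781  0.146     ] [np.float64(0.023545469369976892), np.float64(0.02318758565172328), np.float64(0.023404458619855475), np.float64(0.023034957569530595)]
rest [ 0.54712374 -0.39322566  0.04      ]
tool d -0.0018043751348903667 0.003072878879235486 [ 0.5441121  -0.39096221  0.2451766 ]
```

Emit:
send_rows(
  series=[
    [[0, 0, 0], [-1.8, 3.1, 20], 1],
    [[0, 0, 0], [0, 0, 30], 1],
    [[0, 0, 0], [0, 0, 30], 1],
    [[0, 0, 0], [0, 0, 28], 1],
    [[0, 0, 0], [0, 0, 18], 1],
    [[0, 0, 0], [0, 0, 7], 1],
    [[0, 0, 0], [0, 0, 0], 1],
    [[0, 0, 0], [0, 0, 0], 1],
  ],
  squeeze=80,
)

```text
time: 23.3
tool_pos: [0.547, -0.3943, 0.1128]
orientation: [3.141, 0.0, 1.415]
wrist_force: [-0.6, 0.8, 0.3]
opening: 1.002
```

```bash
python3 - <<'E'
from h import *
d=manip.grab_frame("wrist"); cv2.imwrite("pics/r_w.png",d["frame"])
s=manip.state(); print(s["tool_pos"],np.degrees(s["orientation"]),s["time"],s["opening"],s["wrist_force"])
E
```

```text
[ 0.54754814 -0.39487885  0.11380579] [1.79841523e+02 7.93180288e-02 8.10797918e+01] 23.35 0.9938859746649641 [ 0.38773366 -0.25580139  0.30747242]
```

View pics/r_w.png

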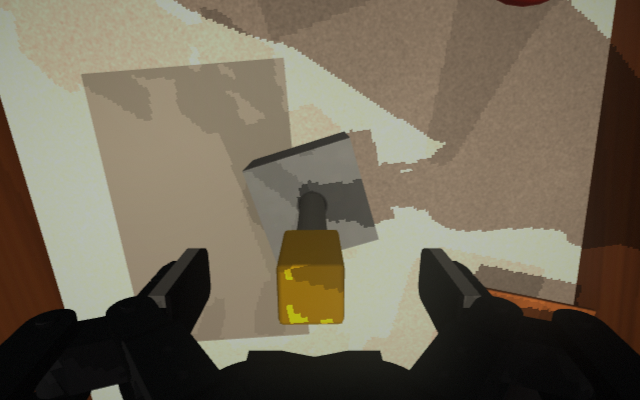

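Emit:
send_rows(
  series=[
    [[0, 0, 0], [0, 0, 0], -1],
    [[0, 0, 0], [0, 0, 0], -1],
    [[0, 0, 0], [0, 0, 0], -1],
    [[0, 0, 0], [0, 0, 0], -1],
    [[0, 0, 0], [0, 0, 0], -1],
    [[0, 0, 0], [0, 0, 0], -1],
    [[0, 0, 0], [0, 0, 0], -1],
    [[0, 0, 0], [0, 0, 0], -1],
    [[0, 0, 0], [0, 0, 0], -1],
    [[0, 0, 0], [0, 0, -8], -1],
    [[0, 0, 0], [0, 0, -12], -1],
    [[0, 0, 0], [0, 0, -12], -1],
    [[0, 0, 0], [0, 0, -20], -1],
    [[0, 0, 0], [0, 0, -30], -1],
    [[0, 0, 0], [0, 0, -28], -1],
    [[0, 0, 0], [0, 0, 0], -1],
    [[0, 0, 0], [0, 0, 0], -1],
    [[0, 0, 0], [0, 0, 0], -1],
  ],
)

```text
time: 24.85
tool_pos: [0.5461, -0.3943, 0.221]
orientation: [-3.14, -0.001, 1.414]
wrist_force: [-0.3, 0.2, -1.3]
opening: 0.267
```

```bash
python3 - <<'E'
from h import *
d=manip.grab_frame("wrist"); cv2.imwrite("pics/s_w.png",d["frame"])
s=manip.state(); print(s["tool_pos"],np.degrees(s["orientation"]),s["time"],s["opening"],s["wrist_force"])
d=manip.grab_frame("scene"); crop(d,110,130,250,270,4,"s_s.png")
E
```

```text
[ 0.54570297 -0.39407113  0.22003497] [-1.79837371e+02 -9.01047733e-02  8.10427535e+01] 24.9 0.2668491734996111 [-0.35433793  0.64935555 -1.74834901]
```

View pics/s_w.png

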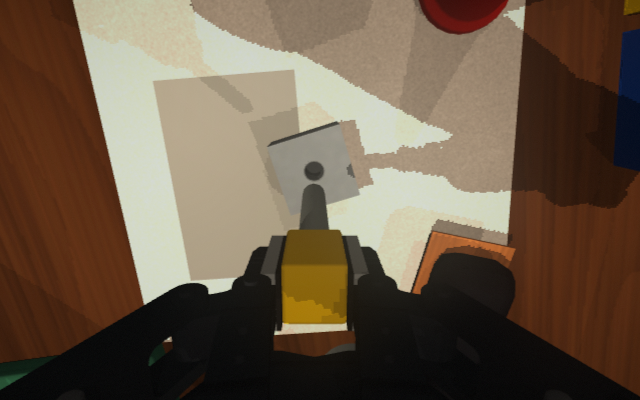

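View pics/s_s.png

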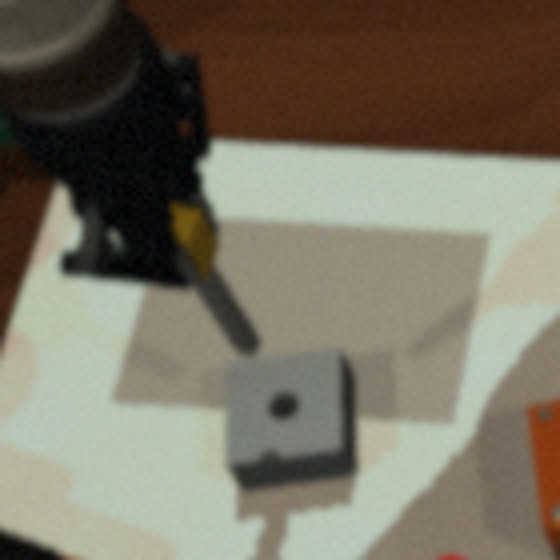

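Emit:
send_rows(
  series=[
    [[0, 0, 0], [16, 0, 0], -1],
    [[0, 0, 0], [30, 0, 0], -1],
    [[0, 0, 0], [33, 0, 0], -1],
    [[0, 0, 0], [33, 0, 0], -1],
    [[0, 0, 0], [33, 0, 0], -1],
    [[0, 0, 0], [33, 0, 0], -1],
    [[0, 0, 0], [33, 0, 0], -1],
    [[0, 0, 0], [33, 0, 0], -1],
    [[0, 0, 0], [33, 0, 0], -1],
    [[0, 0, 0], [33, 0, 0], -1],
    [[0, 0, 0], [33, -1, 0], -1],
    [[0, 0, 0], [25, -1, 0], -1],
    [[0, 0, 0], [18, -1, 0], -1],
    [[0, 0, 0], [10, -1.6, 0], -1],
    [[0, 0, 0], [0, 0, 20], -1],
    [[0, 0, 0], [0, 0, 15], -1],
    [[0, 0, 0], [0, 0, 0], -1],
    [[0, 0, 0], [0, 0, 0], -1],
    [[0, 0, 0], [0, 0, 0], -1],
  ],
)

```text
time: 26.53
tool_pos: [0.6035, -0.0033, 0.187]
orientation: [-3.141, 0.0, 1.414]
wrist_force: [0.4, 0.2, -0.5]
opening: 0.272
```

```bash
python3 - <<'E'
from h import *
d=manip.grab_frame("wrist"); cv2.imwrite("pics/t_w.png",d["frame"])
s=manip.state(); print(s["tool_pos"],np.degrees(s["orientation"]),s["time"],s["opening"],s["wrist_force"])
crop(d,230,140,400,330,3,"t_z.png")
d=manip.grab_frame("scene"); crop(d,270,160,390,280,5,"t_s.png")
E
```

```text
[ 0.60395459 -0.00330623  0.18760721] [ 1.79936850e+02 -6.49609688e-03  8.09903047e+01] 26.5833 0.2694478776243393 [ 0.27554632 -0.33050989 -0.83180033]
```

View pics/t_z.png

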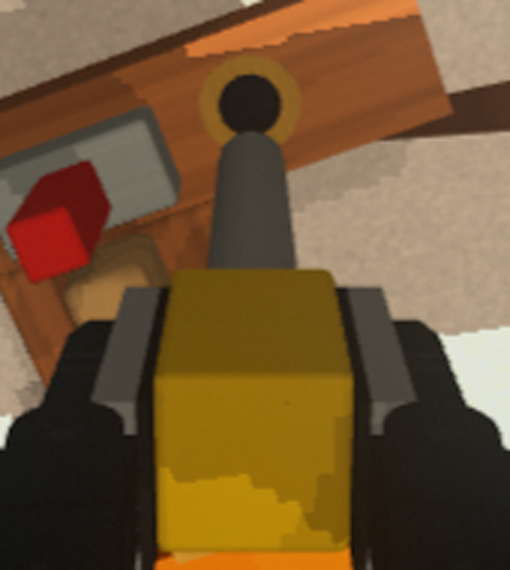

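View pics/t_s.png

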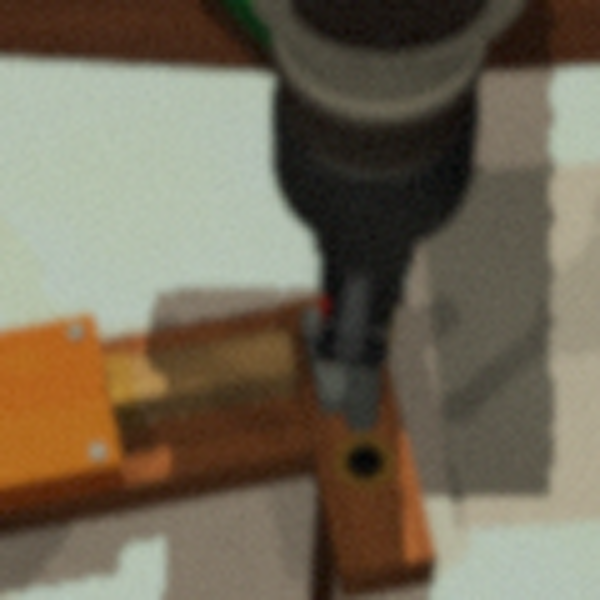

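```bash
python3 - <<'E'
from h import *
d=manip.grab_frame("wrist"); s=manip.state(); print(s["tool_pos"],s["orientation"])
z=lambda p:((p[0]+.5)/3-.5+230,(p[1]+.5)/3-.5+140)
for zt in(.078,.080,.082):
    hd=sum(onz(d,*z(p),zt+.14) for p in((157,375),(352,375),(350,550),(160,550)))/4
    side=np.linalg.norm(onz(d,*z((157,375)),zt+.14)-onz(d,*z((352,375)),zt+.14))
    t=[hd[0],hd[1],zt]; u,v=proj(d,t); print(zt,hd,side,"tip px zoom",(u-230+.5)*3-.5,(v-140+.5)*3-.5)
    for r in(5,8):
        print(r,[(round((a-230+.5)*3-.5,1),round((b-140+.5)*3-.5,1)) for a,b in[proj(d,[hd[0]+r/1e3*.156,hd[1]+r/1e3*.988,zt+(0 if r==5 else .008)])]])
print("hole",onz(d,*z((250,104)),.036), "rim",onz(d,*z((250,103)),.036))
E
```

```text
[ 0.6041748  -0.00322228  0.18796728] [ 3.13960254e+00 -2.90901001e-04  1.41366848e+00]
0.078 [ 0.60474693 -0.00393996  0.218     ] 0.02300589255021961 tip px zoom 252.8282664415459 157.93672063591833
5 [(np.float64(252.8), np.float64(138.5))]
8 [(np.float64(252.9), np.float64(134.6))]
0.08 [ 0.60493182 -0.0027229   0.22      ] 0.022598949748138995 tip px zoom 252.81137846091934 155.27625088274385
5 [(np.float64(252.8), np.float64(135.6))]
8 [(np.float64(252.9), np.float64(131.6))]
0.082 [ 0.60511671 -0.00150584  0.222     ] 0.022192006946058385 tip px zoom 252.79419498278992 152.56922955025996
5 [(np.float64(252.8), np.float64(132.7))]
8 [(np.float64(252.8), np.float64(128.6))]
hole [6.04714081e-01 5.80696434e-04 3.60000000e-02] rim [0.60476    0.00086965 0.036     ]
```

Emit:
send_rows(
  series=[
    [[0, 0, 0], [2.6, -0.3, 15], -1],
    [[0, 0, 0], [0, 0, 12], -1],
    [[0, 0, 0], [0, 0, 7], -1],
    [[0, 0, 0], [0, 0, 0], -1],
    [[0, 0, 0], [0, 0, 0], -1],
    [[0, 0, 0], [0, 0, 0], -1],
  ],
)

```text
time: 27.18
tool_pos: [0.6042, -0.0003, 0.1538]
orientation: [3.14, -0.0, 1.414]
wrist_force: [-0.7, -0.2, -0.6]
opening: 0.269
```

```bash
python3 - <<'E'
from h import *
d=manip.grab_frame("wrist")
s=manip.state(); print(s["tool_pos"],np.degrees(s["orientation"]),s["time"],s["opening"],s["wrist_force"])
crop(d,230,140,400,330,3,"u_z.png")
d=manip.grab_frame("scene"); crop(d,290,190,390,290,6,"u_s.png")
d=manip.grab_frame("top"); crop(d,270,100,390,200,6,"u_t.png")
E
```

```text
[ 6.04319408e-01 -2.28791307e-04  1.53890351e-01] [ 1.79895186e+02 -1.78079618e-02  8.10313860e+01] 27.2333 0.2671048890511728 [ 0.66987887 -0.78796279 -0.62637868]
```

View pics/u_z.png

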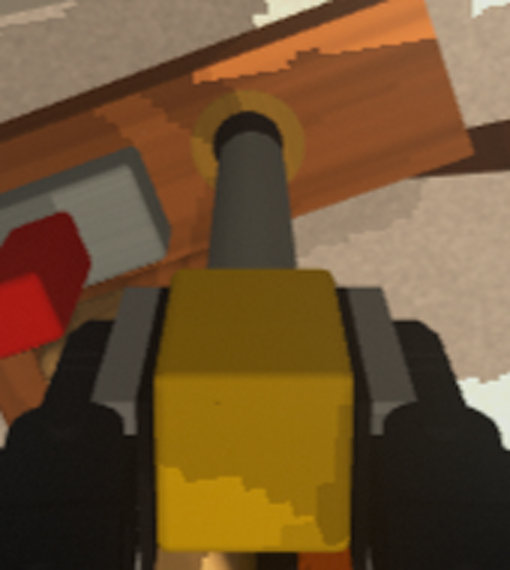

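View pics/u_s.png

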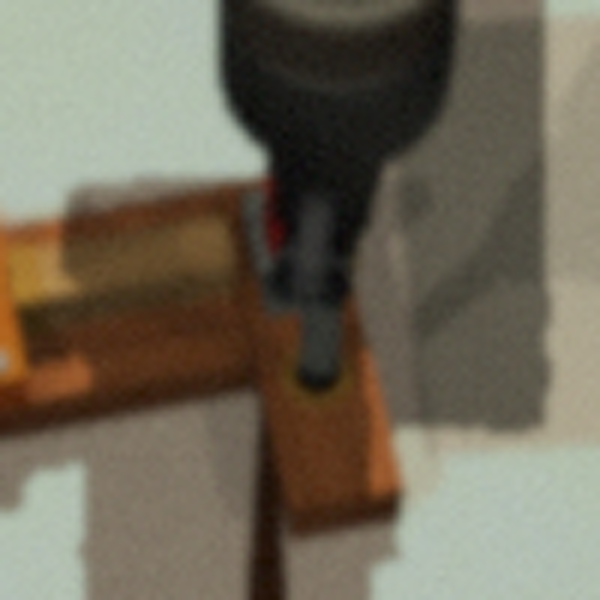

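```bash
python3 - <<'E'
from h import *
d=manip.grab_frame("wrist"); s=manip.state(); print(s["tool_pos"])
z=lambda p:((p[0]+.5)/3-.5+230,(p[1]+.5)/3-.5+140)
iz=lambda p:(round((p[0]-230+.5)*3-.5,1),round((p[1]-140+.5)*3-.5,1))
h=onz(d,*z((248,145)),.036); print("hole",h)
for e in((-8.5),(8.5)): print("rim", iz(proj(d,h+[.156*e/1e3*1.7,.988*e/1e3*1.7,0])))
for zt in(.045,.047,.049):
    print(zt,iz(proj(d,[h[0],h[1],zt])))
    hd=sum(onz(d,*z(p),zt+.14) for p in((157,375),(352,375),(350,550),(160,550)))/4; print(hd, iz(proj(d,[hd[0],hd[1],zt])))
E
```

```text
[ 6.04121251e-01 -1.88633979e-04  1.53603612e-01]
hole [6.03814569e-01 6.03436534e-04 3.60000000e-02]
rim (np.float64(248.0), np.float64(198.9))
rim (np.float64(248.0), np.float64(89.5))
0.045 (np.float64(247.9), np.float64(154.2))
[ 6.04937709e-01 -1.62000159e-04  1.85000000e-01] (np.float64(252.9), np.float64(156.5))
0.047 (np.float64(247.9), np.float64(156.3))
[0.60512183 0.00105506 0.187     ] (np.float64(252.8), np.float64(153.8))
0.049 (np.float64(247.9), np.float64(158.5))
[0.60530595 0.00227212 0.189     ] (np.float64(252.8), np.float64(151.1))
```

```bash
python3 - <<'E'
import cv2
im=cv2.imread("pics/u_z.png")[70:230,170:330]; cv2.imwrite("pics/u_zz.png",cv2.resize(im,None,fx=4,fy=4,interpolation=cv2.INTER_CUBIC))
E
```

View pics/u_zz.png

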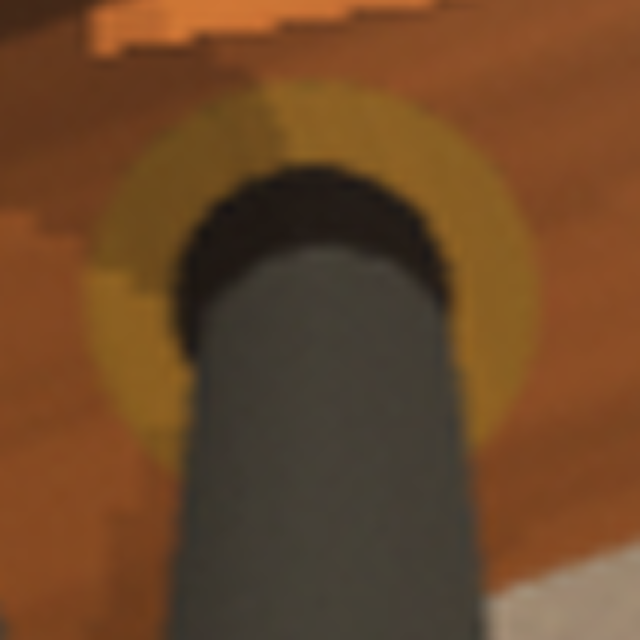

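View pics/u_t.png

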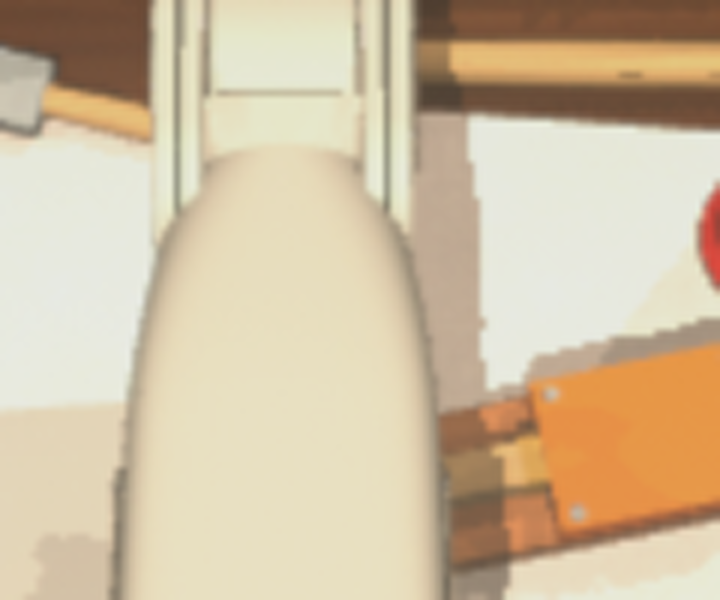

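Emit:
send_rows(
  series=[
    [[0, 0, 0], [0, -0.8, 4], -1],
    [[0, 0, 0], [0, 0, 4], -1],
    [[0, 0, 0], [0, 0, 4], -1],
    [[0, 0, 0], [0, 0, 3], -1],
    [[0, 0, 0], [0, 0, 0], -1],
    [[0, 0, 0], [0, 0, 0], -1],
  ],
)

```text
time: 27.88
tool_pos: [0.6025, -0.0, 0.1373]
orientation: [-3.141, 0.0, 1.414]
wrist_force: [-0.1, -0.0, -1.2]
opening: 0.268
```

Emit:
send_rows(
  series=[
    [[0, 0, 0], [0, 0, 3], -1],
    [[0, 0, 0], [0, 0, 3], -1],
    [[0, 0, 0], [0, 0, 0], -1],
    [[0, 0, 0], [0, 0, 0], -1],
  ],
)

```text
time: 28.22
tool_pos: [0.6027, -0.0, 0.1315]
orientation: [-3.141, 0.0, 1.414]
wrist_force: [-0.1, -0.5, -1.5]
opening: 0.27
```

Emit:
send_rows(
  series=[
    [[0, 0, 0], [0, 0, 4], -1],
    [[0, 0, 0], [0, 0, 4], -1],
    [[0, 0, 0], [0, 0, 4], -1],
    [[0, 0, 0], [0, 0, 3], -1],
    [[0, 0, 0], [0, 0, 0], -1],
    [[0, 0, 0], [0, 0, 0], -1],
  ],
)

```text
time: 28.72
tool_pos: [0.6027, -0.0, 0.1165]
orientation: [-3.141, 0.0, 1.414]
wrist_force: [-0.3, -0.2, -1.0]
opening: 0.269
```

Emit:
send_rows(
  series=[
    [[0, 0, 0], [0, 0, 1.5], -1],
    [[0, 0, 0], [0, 0, 0], -1],
    [[0, 0, 0], [0, 0, 0], -1],
  ],
)

```text
time: 28.97
tool_pos: [0.6028, 0.0, 0.1153]
orientation: [-3.141, 0.0, 1.414]
wrist_force: [-0.0, -1.0, -1.7]
opening: 0.271
```

Emit:
send_rows(
  series=[
    [[0, 0, 0], [0, 0, 1.5], -1],
    [[0, 0, 0], [0, 0, 0], -1],
    [[0, 0, 0], [0, 0, 0], -1],
  ],
)

```text
time: 29.22
tool_pos: [0.6027, -0.0, 0.1137]
orientation: [-3.141, 0.0, 1.414]
wrist_force: [0.2, -0.4, -1.2]
opening: 0.273
```

Emit:
send_rows(
  series=[
    [[0, 0, 0], [0, 0, 1], -1],
    [[0, 0, 0], [0, 0, 0], -1],
    [[0, 0, 0], [0, 0, 0], -1],
  ],
)

```text
time: 29.47
tool_pos: [0.6028, -0.0, 0.1127]
orientation: [-3.141, 0.0, 1.414]
wrist_force: [0.1, -0.2, -2.0]
opening: 0.267
```

Emit:
send_rows(
  series=[
    [[0, 0, 0], [0, 0, 1], -1],
    [[0, 0, 0], [0, 0, 0], -1],
    [[0, 0, 0], [0, 0, 0], -1],
  ],
)

```text
time: 29.72
tool_pos: [0.603, -0.0, 0.1124]
orientation: [3.141, -0.0, 1.414]
wrist_force: [-1.8, 0.7, 3.3]
opening: 0.269
```

Emit:
send_rows(
  series=[
    [[0, 0, 0], [0, 0, 0], 0],
    [[0, 0, 0], [0, 0, 0], 1],
    [[0, 0, 0], [0, 0, 0], 1],
    [[0, 0, 0], [0, 0, 0], 1],
    [[0, 0, 0], [0, 0, 0], 1],
    [[0, 0, 0], [0, 0, -10], 1],
    [[0, 0, 0], [0, 0, -25], 1],
    [[0, 0, 0], [0, 0, -35], 1],
    [[0, 0, 0], [0, 0, -35], 1],
    [[0, 0, 0], [0, 0, -35], 1],
    [[0, 0, 0], [0, 0, 0], 1],
    [[0, 0, 0], [0, 0, 0], 1],
    [[0, 0, 0], [0, 0, 0], 1],
  ],
)

```text
time: 30.8
tool_pos: [0.6028, -0.0, 0.2522]
orientation: [3.141, -0.0, 1.414]
wrist_force: [-0.8, -0.4, 0.0]
opening: 1.0
```

```bash
python3 - <<'E'
from h import *
d=manip.grab_frame("wrist"); cv2.imwrite("pics/v_w.png",d["frame"])
s=manip.state(); print(s["tool_pos"],s["time"],s["opening"],s["wrist_force"])
d=manip.grab_frame("scene"); cv2.imwrite("pics/v_s.png",d["frame"]); crop(d,230,180,370,290,5,"v_sz.png")
E
```

```text
[ 6.02254400e-01 -2.13428578e-05  2.51061601e-01] 30.85 0.9995770278719436 [-1.02983316  0.44457049 -0.33375802]
```

View pics/v_w.png

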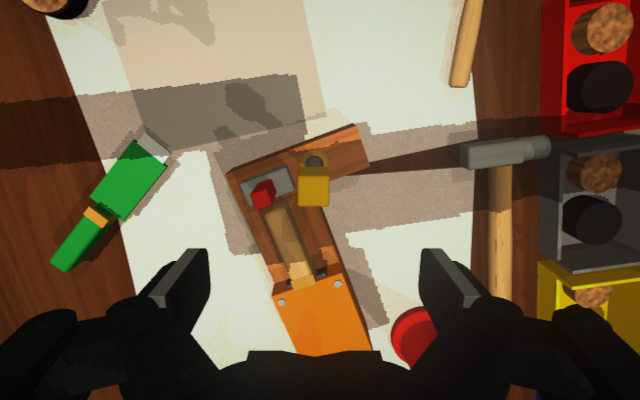

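View pics/v_sz.png

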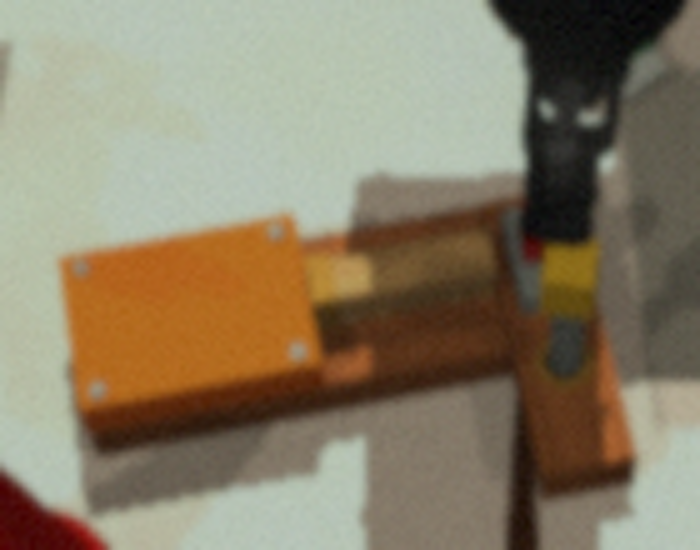

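View pics/v_s.png

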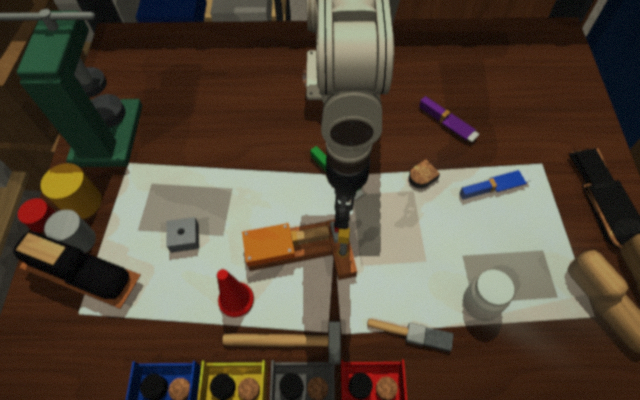

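```bash
python3 - <<'E'
from h import *
d=manip.grab_frame("wrist"); crop(d,215,115,375,305,3.1,"w_z.png")
E
```

```text
(no output)
```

View pics/w_z.png

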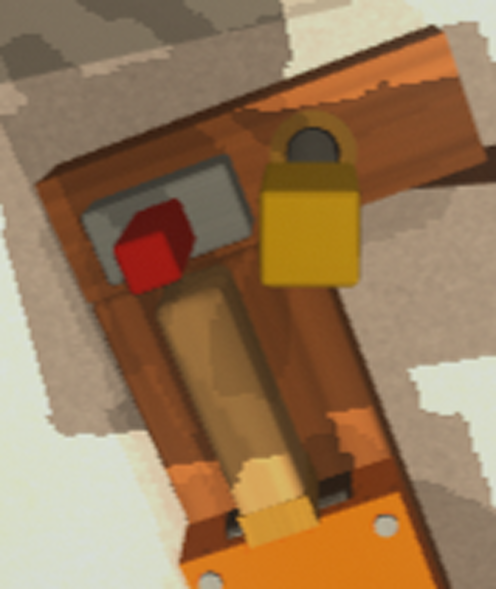

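```bash
python3 - <<'E'
from h import *
d=manip.grab_frame("wrist")
z=lambda p:((p[0]+.5)/3.1-.5+215,(p[1]+.5)/3.1-.5+115)
def case(g):
    p=g-[.5657,-.077,0]; return (1e3*(.1951*p[0]-.9808*p[1])).round(1),(1e3*(.9808*p[0]+.1951*p[1])).round(1)
print("grip",case(onz(d,*z((150,261)),.0995)))
print("knife handle top pts",[case(onz(d,*z(p),.068)) for p in((195,300),(160,318),(225,285),(282,520))])
print("pin head",case(sum(onz(d,*z(p),.146) for p in((262,188),(358,190),(358,284),(262,284)))/4))
for p in((38,184),(440,28)): print("track corner",case(onz(d,*z(p),.036)))
manip.finish_job(); 
E
```

```text
grip (np.float64(-67.0), np.float64(2.7))
knife handle top pts [(np.float64(-43.2), np.float64(3.4)), (np.float64(-41.5), np.float64(-9.2)), (np.float64(-44.6), np.float64(14.0)), (np.float64(38.6), np.float64(1.9))]
pin head (np.float64(-69.9), np.float64(51.8))
track corner (np.float64(-90.6), np.float64(-38.0))
track corner (np.float64(-93.0), np.float64(104.8))
the job is handed in; nothing more can be done
```

I handed the job in at about 31 s of the 72 s allowed. The keeper was opened fully, the knife slid in until its shoulder met the sleeve mouth, the keeper shut behind it and the pin set in its hole.

What the last checks showed, from the arm's readings and the final wrist picture:

| Check | Result | Allowed |
|---|---|---|
| Keeper opened | slid 48.7 mm, to about 64 mm | above 55 mm |
| Knife along the block | contact force felt at the shoulder; handle end at about x -43 to -44 mm, which is fully home | 8 mm |
| Knife off the centre line | about 0 by the gripper reading at home; 2 to 3 mm in the last picture | 7 mm |
| Keeper shut | about 1 to 3 mm from fully shut | 8 mm |
| Pin off the hole centre | about 2.4 mm, measured at its head; foot seen inside the brass rim | 6 mm |
| Pin depth | lowered until it met the floor, at nearly the same gripper height as in its rest | at least 22 mm of 30 mm |

- **Disagreement:** the last picture put known corners of the block about 2 to 3 mm off, so its 2 to 3 mm offsets for knife, keeper and pin are mostly camera error.
- **Bystanders:** the cone, tub, brush, hammer and heel looked unmoved in the final scene picture. I did not measure them.
- **Robot:** the gripper was open and well clear of everything when I handed in, with only noise-level force on the wrist.

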